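Weigh the drill-press castings on the bench scale

TASK

Weigh the drill-press castings (two or three aluminium blocks lying loose on the cutting mat) and put them away: raise the indicator's folded screen to about 100 degrees from shut and let go of it, then, with the weighing platform still empty, press the round key to zero the scale. Lay all the castings flat on the platform side by side and, with all of them there and the screen still up, press the square key, then the bar key, then the cross key, one at a time and each fully down. Then lay all the castings flat in the tray, fold the screen fully shut again, and leave the tape roll, bottle and screwdriver where they are.

Things in the scene. Friction and masses are not known exactly. Their poses are not given: they have to be found in the camera images.
- indicator: the scale's indicator, fixed to the bench: a black case 170 (x) x 220 (y) x 35 mm high with low side walls (to 56 mm high). Origin: centre of its underside; z up; its front (towards the robot) is its -x side. Four keys sit in two rows of two on its top (at x = -60 and -8 mm, y = +30 and -30 mm; which key is where differs from start to start). A folding screen covers them until it is raised
- screen (a joint): angle of the folding screen in rad: 0 lying shut over the keys, growing as it is raised, pi/2 upright, 2.2 the end stop. It hinges on the indicator's y axis at its far (+x) side. The hinge is stiff: the screen stays wherever it is left (turning it takes about 0.3 to 0.75 N m, 2 to 5 N at the handle). The screen is a slab 10 mm thick, 196 mm wide, reaching from 5 to 130 mm from the hinge
- screen_hinge (a point): middle of the screen's hinge line, 65 mm above the bench and 60 mm to +x of the indicator's origin
- screen_handle (a point): middle of the screen's handle: a round steel bar 10 mm thick, 100 mm long, parallel to the hinge and 175 mm from it, held in the plane of the screen by two end arms so that there is an open gap of 40 mm between the bar and the screen's edge. With the screen shut it hangs in front of the case, 65 mm above the bench. It can be pinched from above and turns between the fingers as it is carried round the hinge
- platform: the scale's weighing platform, fixed: a flat steel-topped slab 150 (x) x 260 (y) mm, its top 20 mm above the bench. Origin: centre of its underside; z up
- tray: open grey plastic tray, fixed: 160 (x) x 270 (y) mm outside, walls 4 mm thick and 26 mm high, floor 4 mm thick. Origin: centre of its underside; z up. It and the platform change places from start to start
- head_a: head casting of a small drill press: aluminium block with two round ends, 70 (x) x 42 (y) x 38 mm (z), two brass-rimmed bores on top; about 0.3 kg. Origin: its centre; z up as it first lies. May be absent
- head_b: head casting of a small drill press: aluminium block with two round ends, 70 (x) x 42 (y) x 38 mm (z), two brass-rimmed bores on top; about 0.3 kg. Origin: its centre; z up as it first lies. May be absent
- clamp_a: column clamp of a small drill press: rectangular aluminium block 66 (x) x 40 (y) x 36 mm (z), one dark bore and a slot on top; about 0.3 kg. Origin: its centre; z up as it first lies. May be absent
- clamp_b: column clamp of a small drill press: rectangular aluminium block 66 (x) x 40 (y) x 36 mm (z), one dark bore and a slot on top; about 0.3 kg. Origin: its centre; z up as it first lies. May be absent
- key_round (a joint): travel of the key whose white cap is round, 32 mm across: 0 up, 0.006 m fully down; it springs back. Fully down takes 5 N, the first 1.5 N only start it moving
- top_round (a point): middle of the top face of that cap (round), 53 mm above the bench when up; it moves with the key
- key_square (a joint): travel of the key whose white cap is square, 30 x 30 mm: 0 up, 0.006 m fully down; it springs back. Fully down takes 5 N, the first 1.5 N only start it moving
- top_square (a point): middle of the top face of that cap (square), 53 mm above the bench when up; it moves with the key
- key_bar (a joint): travel of the key whose white cap is a plain bar, 14 x 40 mm, its length along the indicator's y: 0 up, 0.006 m fully down; it springs back. Fully down takes 5 N, the first 1.5 N only start it moving
- top_bar (a point): middle of the top face of that cap (bar), 53 mm above the bench when up; it moves with the key
- key_cross (a joint): travel of the key whose white cap is a plus-shaped cross, 34 mm across its arms, which are 12 mm wide: 0 up, 0.006 m fully down; it springs back. Fully down takes 5 N, the first 1.5 N only start it moving
- top_cross (a point): middle of the top face of that cap (cross), 53 mm above the bench when up; it moves with the key
- tape: bystander: roll of tape lying flat, 100 mm across, 25 mm high; origin centre of its underside
- spray: bystander: upright bottle, 60 mm across, 170 mm high; origin centre of its underside
- driver: bystander: screwdriver 190 mm long, lying flat
There are look-alikes about, which are no part of the job. Leave any red look-alike of the head_a alone.

How it is judged:
By the outcome, as a careful person would: the job done as asked, in the order asked, and still so for the second after the job is handed in, with the robot touching nothing.
Of head_a, head_b, clamp_a, clamp_b only 2 to 3 are there at a start; the rules pass over those that are not, and their reading is None.
At some moment in a run one of head_a, head_b, clamp_a, clamp_b may be knocked a few centimetres aside while the robot is not near it.
Once in a run the grip may slacken for a moment while it holds something.
It also fails if it takes over 210 s, if anything falls off the work surface, if the arm or the gripper's body presses on something with over 40 N, if the wrist force passes 120 N, or if a joint passes its speed limit or range.

ROBOT

A 6-joint arm with a two-finger parallel gripper is mounted at the origin on the work surface. World frame = base frame: x ahead of the robot, y to its left, z up, the work surface at z = 0. Lengths are in m, angles in rad, forces in N, time in s.
With the tool pointing down it reaches from about 0.35 to 0.85 m from the base axis. Payload 8.1 kg.
Tool frame: the origin (TCP) lies at the centre of the arm's flange, where the gripper is bolted on; the fingertips stand 186 mm ahead of it and the grasp point (between the pads) lies 167 mm ahead of it; z points along the fingers, y is the line along which they close (so a half turn about z gives the same grasp; the last joint's range is limited). The gripper opens to 93 mm and grips with 3 to 60 N. Pads are 15 mm wide; open, the fingers measure 128 mm over their backs; the gripper's body (75 mm by 188 mm) begins 65 mm behind the grasp point.
Start: joints at [1.153, 0.13, 1.488, -0, 1.523, -0.085], TCP at [0.196, 0.567, 0.405] pointing down, gripper open.
Joint ranges: [-2.96, 2.96], [-0.89, 2.26], [0.02, 2.5], [-1.34, 4.48], [0, 2.73], [-2.66, 2.66]. Speed limits (rad/s): [2.39, 2.39, 2.79, 3.14, 3.14, 3.14].

INTERFACE

Orientations are given as a rotation vector (axis times angle).
In Python, from plant import read_state, read_camera, camera_params, robot gives the robot as it stands.
- The arm moves only by the tool carry_out, never from a script. Its argument "targets" is a list of rows, each an object of numbers: "hand": the opening in per cent of the stroke, from 0 (shut) to 100 (fully open); "x", "y", "z": the shift along the tool's x, y, z in m; "ax", "ay", "az": the turn, a rotation vector about the tool's x, y, z in rad. In form: [{"hand": .., "x": .., "y": .., "z": .., "ax": .., "ay": .., "az": ..}, ...]. A call has 1 to 8 rows; each row is the pose to reach, as a shift and turn from the pose commanded when the call began, along the tool's axes at that moment; what a row does not reach only later rows make up. A row lasts 1/8 s, in which the tool goes at most 62.5 mm and 10.7 degrees, less where a joint would pass 70% of its speed; a pose out of reach is approached as far as the arm can. A call with a gripper value outside its range is refused whole. The fingers move at their own pace and stop on an object; "newtons" is the grip in N (left out, the last holds). Time passes only in rows, so rows that repeat a pose let the fingers close. It gives the time, the measured TCP pose, the force, the opening and the grip force at its end, in the units of the state.
- read_state(): the state, without advancing time (a new reading comes with each control period).
- read_camera(name): name is "side" or "top" or "wrist"; returns (picture, depth): 480x640x3 uint8, blue, green, red; 480x640 float32, m along the optical axis (not along the pixel's ray), 0 where there is no reading.
- camera_params(name): a dict with "fx", "fy", "cx", "cy" (pixels), "position" and "rotation" of the camera in the world. Camera axes: x right, y up, looking along -z (the intrinsics and any distortion apply to the point x, -y, -z); pixel columns grow to the right and rows downward; lengths in m; the calibration is good to about 2 mm. A picture is of the moment at which its call begins: read the wrist's pose just before it. camera_params takes no time and is no camera call; for the wrist camera it gives the pose at the moment of the call.
- robot.close_job(): hands the job in; it is judged then, once.
The state is a dict: "t": time; "q": joint angles; "dq": joint speeds; "joint_torque": joint torques, N m; "tool_pos": TCP position; "orientation": TCP orientation; "force": force on the tool from outside, world axes, zero at the start; "wrist_torque": the same for the moment, N m; "opening": finger opening in m; "gripper_force": force on a finger pad.
Only numpy, scipy, OpenCV 4.12 (cv2) and the standard library are available. Lean on these libraries where they do the work, as an engineer would, in place of code of your own. Each camera call takes 0.05 s, during which the arm holds its last target. There are 200 camera calls.

## Working session

There is one attempt and no reset: what is moved stays moved. The work goes in short steps, Python scripts to look and compute and a tool call to move; the robot and the scene stay as the last step left them, time stands still between calls to the robot, and variables do not carry over. Pictures are saved under pics/ and viewed, at most 14 in all, crops included, and the job is handed in when it is done.

Besides the shell and the picture viewer there is one more tool, called as name([rows], argument=value, ...), one row to a line, values as JSON. carry_out: Moves the arm, as the interface text tells. Its arguments: {"type":"object","properties":{"targets":{"type":"array","items":{"type":"object","properties":{"hand":{"type":"number"},"x":{"type":"number"},"y":{"type":"number"},"z":{"type":"number"},"ax":{"type":"number"},"ay":{"type":"number"},"az":{"type":"number"}}}},"newtons":{"type":"number"}},"required":["targets"]}

```bash
ls; mkdir -p pics; cat > h.py <<'E'
import numpy as np, cv2
from scipy.spatial.transform import Rotation as R
from plant import read_state, read_camera, camera_params, robot
def snap(n,f):
    p=camera_params(n); im,d=read_camera(n); cv2.imwrite('pics/%s.png'%f,im); np.savez('pics/%s.npz'%f,im=im,d=d,**{k:np.array(v) for k,v in p.items() if v is not None}); return p,im,d
def load(f): return np.load('pics/%s.npz'%f,allow_pickle=True)
def rot(p):
    r=np.array(p['rotation'],float); 
    return r if r.shape==(3,3) else (R.from_rotvec(r).as_matrix() if r.size==3 else R.from_quat(r).as_matrix())
def pt(s,u,v,z=None,d=None):
    "world point of pixel: on the plane z, or by depth"
    ray=np.array([(u-float(s['cx']))/float(s['fx']),-(v-float(s['cy']))/float(s['fy']),-1.])
    w=rot(s)@ray; o=np.array(s['position'],float)
    if z is not None: return o+w*(z-o[2])/w[2]
    if d is None:
        a=s['d'][int(v)-1:int(v)+2,int(u)-1:int(u)+2]; d=np.median(a[a>0])
    return o+w*d
E
python3 - <<'E'
from h import *
p,im,d=snap('top','top0'); print({k:p[k] for k in p}); p,_,_=snap('side','side0'); print(p)
print(read_state())
E
```

```text
pics
{'fx': 451.0826385687862, 'fy': 451.0826385687862, 'cx': 319.06554721337125, 'cy': 239.84523170735042, 'position': array([ 0.44792431, -0.03345879,  1.0461054 ]), 'rotation': array([ 0.08970113, -0.07552831, -1.55195314])}
{'fx': 520.3571879060479, 'fy': 520.3571879060479, 'cx': 315.82065415690727, 'cy': 240.97716039892452, 'position': array([-0.00846192, -0.62927542,  0.90358664]), 'rotation': array([ 0.75869494, -0.30544374, -0.72961546])}
{'t': 0.1, 'q': array([ 1.15258677e+00,  1.31076682e-01,  1.48912336e+00,  6.51949520e-06,
        1.52299445e+00, -8.53814047e-02]), 'dq': array([ 0.00067885, -0.00187818, -0.00132139, -0.00038973,  0.00020504,
       -0.00054047]), 'joint_torque': array([ 9.45911634e-04, -5.61346400e+01, -4.93093657e+01,  7.70042231e-02,
        2.92405783e-02,  1.48846802e-06]), 'tool_pos': array([0.19591908, 0.56690812, 0.40382327]), 'orientation': array([-5.20328691e-01, -3.09779107e+00,  2.43396835e-03]), 'force': array([ 0.48454169,  0.22588192, -0.31601783]), 'wrist_torque': array([ 0.02805589, -0.01533874, -0.01612951]), 'gripper_force': 0.0, 'opening': 0.09276114912431661}
```

View pics/top0.png

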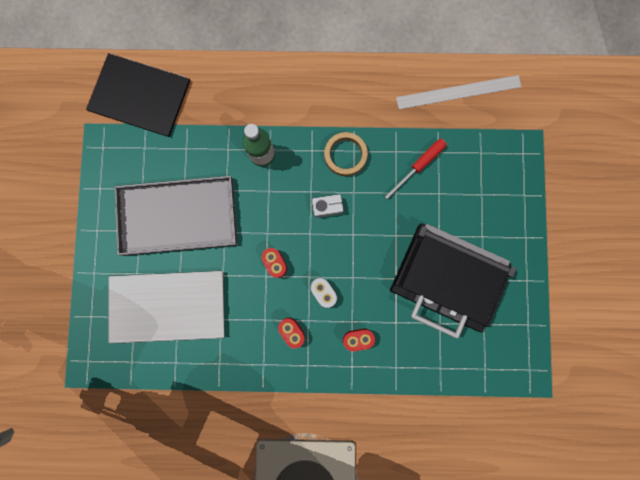

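View pics/side0.png

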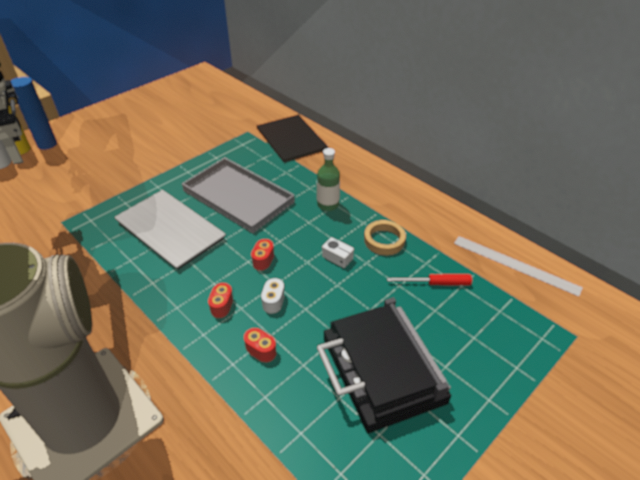

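The top view shows one head casting (324,293), one clamp (328,206), three red look-alikes, the platform (166,307), the tray (176,215) and the indicator (455,275) with its handle bar around (438,328). The side view agrees.

```bash
python3 - <<'E'
from h import *
s=load('top0'); im=s['im']
def P(n,u,v,z): 
    a=pt(s,u,v,z); b=pt(s,u,v); print(n,a.round(3),b.round(3))
for u,v in[(109,276),(222,272),(225,340),(110,342)]: P('plat',u,v,.02)
for u,v in[(116,187),(231,178),(236,243),(121,254)]: P('tray',u,v,.026)
P('head',324,293,.038);P('clamp',328,206,.036)
P('barL',415,316,.065);P('barR',461,333,.065);
for u,v in[(423,227),(514,266),(394,291),(484,328)]: P('ind',u,v,.06)
for n,u,v in[('r1',274,263),('r2',291,333),('r3',359,341),('bottle',252,131),('tape',346,154)]: P(n,u,v,.038)
c=np.hstack([cv2.resize(im[180:320,290:370],None,fx=4,fy=4,interpolation=2),cv2.resize(im[215:355,385:525],None,fx=4,fy=4,interpolation=2)][:2])
cv2.imwrite('pics/c0.png',cv2.resize(c,None,fx=.9,fy=.9))
print(c.shape)
E
```

```text
plat [0.466 0.454 0.02 ] [0.466 0.461 0.004]
plat [0.479 0.196 0.02 ] [0.479 0.197 0.016]
plat [0.327 0.183 0.02 ] [0.325 0.187 0.001]
plat [0.318 0.441 0.02 ] [0.318 0.442 0.019]
tray [0.671 0.448 0.026] [0.671 0.449 0.025]
tray [0.696 0.183 0.026] [0.697 0.183 0.023]
tray [0.545 0.166 0.026] [0.546 0.167 0.018]
tray [0.516 0.427 0.026] [0.516 0.428 0.022]
head [ 0.436 -0.036  0.038] [ 0.436 -0.036  0.039]
clamp [ 0.632 -0.042  0.036] [ 0.632 -0.042  0.037]
barL [ 0.391 -0.232  0.065] [ 0.391 -0.231  0.073]
barR [ 0.357 -0.33   0.065] [ 0.351 -0.349  0.004]
ind [ 0.584 -0.252  0.06 ] [ 0.583 -0.249  0.074]
ind [ 0.502 -0.449  0.06 ] [ 0.505 -0.473  0.004]
ind [ 0.443 -0.188  0.06 ] [ 0.443 -0.192  0.034]
ind [ 0.368 -0.381  0.06 ] [ 0.366 -0.391  0.033]
r1 [0.501 0.076 0.038] [0.501 0.077 0.037]
r2 [0.347 0.035 0.038] [0.347 0.035 0.038]
r3 [ 0.333 -0.115  0.038] [ 0.333 -0.115  0.039]
bottle [0.805 0.136 0.038] [0.758 0.114 0.171]
tape [ 0.753 -0.082  0.038] [ 0.765 -0.083  0.   ]
(560, 880, 3)
```

View pics/c0.png

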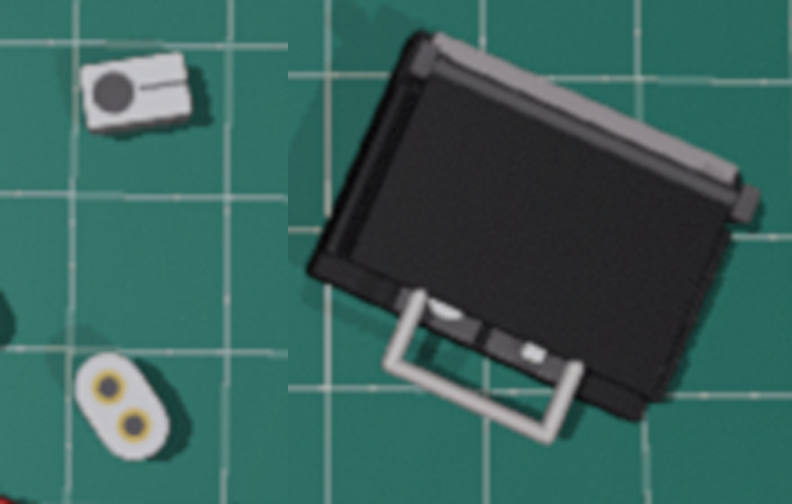

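```bash
cat >> h.py <<'E'
TH=-0.397; X=np.array([np.cos(TH),np.sin(TH),0]); Y=np.array([-np.sin(TH),np.cos(TH),0]); Z=np.array([0,0,1.])
BAR=np.array([.372,-.276,.065]); HINGE=BAR+.175*X; ORG=HINGE-.06*X-.065*Z
def goal(g,clos,lead=.167):
    "tool-down pose with point lead ahead of TCP at g; clos=angle of closing axis (mod pi)"
    p=np.array(g)+[0,0,lead]; q1=np.arctan2(p[1],p[0])
    clos=min((clos+k*np.pi for k in range(-3,4)),key=lambda a:abs(q1-a))
    f=clos+np.pi/2
    return p,np.array([[np.cos(f),np.sin(f),0],[np.sin(f),-np.cos(f),0],[0,0,-1]]).T
def seq(*goals):
    "shift and turn for each successive goal from the previous one"
    s=read_state(); p=s['tool_pos']; M=R.from_rotvec(s['orientation']).as_matrix()
    print('t',round(s['t'],2),'grasp',(p+M[:,2]*.167).round(4),'F',s['force'].round(1),'open',round(s['opening'],4))
    for g in goals:
        P,N=goal(*g); N=np.array([[np.cos(0),0,0],[0,1,0],[0,0,1]])@goal(*g)[1]
        N=np.column_stack([N[:,0],N[:,1],N[:,2]]) if np.linalg.det(N)>0 else N
        f=np.arctan2(N[0,1],N[0,0]); N=np.array([[np.cos(f),np.sin(f),0],[np.sin(f),-np.cos(f),0],[0,0,-1]])
        print('xyz',(M.T@(P-p)).round(4),'a',R.from_matrix(M.T@N).as_rotvec().round(3)); p,M=P,N
E
python3 - <<'E'
s=open('h.py').read()
# tidy seq/goal
a=s.index("    f=clos+np.pi/2\n"); b=s.index("def seq"); s=s[:a]+"    f=clos+np.pi/2\n    return p,np.array([[np.cos(f),np.sin(f),0],[np.sin(f),-np.cos(f),0],[0,0,-1]])\n"+s[b:]
a=s.index("        P,N=goal(*g);"); b=s.index("        print('xyz'"); s=s[:a]+"        P,N=goal(*g)\n"+s[b:]
open('h.py','w').write(s)
from h import *
print(ORG,HINGE)
seq(((.45,.15,.25),TH),(BAR+.13*Z,TH),(BAR,TH))
s=read_state();p=camera_params('wrist');print(R.from_rotvec(s['orientation']).inv().apply(p['position']-s['tool_pos']))
E
```

```text
[ 0.47805589 -0.32046514  0.        ] [ 0.53338939 -0.34366435  0.065     ]
t 0.1 grasp [0.1958 0.5667 0.2368] F [ 0.5  0.2 -0.3] open 0.0928
xyz [-0.3763 -0.311  -0.0127] a [-1.000e-03  1.000e-03  1.635e+00]
xyz [-0.423   0.0928  0.055 ] a [0. 0. 0.]
xyz [0.   0.   0.13] a [0. 0. 0.]
[ 0.06941797 -0.00075827  0.01900647]
```

carry_out([
  {"hand": 32,"x": -0.376,"y": -0.311,"z": -0.013,"az": 1.3},
  {"hand": 32,"x": -0.376,"y": -0.311,"z": -0.013,"az": 1.3},
  {"hand": 32,"x": -0.376,"y": -0.311,"z": -0.013,"az": 1.3},
  {"hand": 32,"x": -0.376,"y": -0.311,"z": -0.013,"az": 1.3},
  {"hand": 32,"x": -0.376,"y": -0.311,"z": -0.013,"az": 1.3},
  {"hand": 32,"x": -0.376,"y": -0.311,"z": -0.013,"az": 1.3},
  {"hand": 32,"x": -0.376,"y": -0.311,"z": -0.013,"az": 1.3},
  {"hand": 32,"x": -0.376,"y": -0.311,"z": -0.013,"az": 1.3},
])

```text
schema error: expected keys hand, x, y, z, ax, ay, az
```

```bash
python3 - <<'E'
from h import *
seq((BAR+.13*Z,TH))
E
```

```text
t 0.1 grasp [0.1958 0.5667 0.2368] F [ 0.5  0.2 -0.3] open 0.0928
xyz [-0.4418 -0.7391  0.0429] a [-1.000e-03  1.000e-03  1.635e+00]
```

carry_out([
  {"hand": 32,"x": -0.376,"y": -0.311,"z": -0.013,"ax": 0,"ay": 0,"az": 1.3},
  {"hand": 32,"x": -0.376,"y": -0.311,"z": -0.013,"ax": 0,"ay": 0,"az": 1.3},
  {"hand": 32,"x": -0.376,"y": -0.311,"z": -0.013,"ax": 0,"ay": 0,"az": 1.3},
  {"hand": 32,"x": -0.376,"y": -0.311,"z": -0.013,"ax": 0,"ay": 0,"az": 1.3},
  {"hand": 32,"x": -0.376,"y": -0.311,"z": -0.013,"ax": 0,"ay": 0,"az": 1.3},
  {"hand": 32,"x": -0.376,"y": -0.311,"z": -0.013,"ax": 0,"ay": 0,"az": 1.3},
  {"hand": 32,"x": -0.376,"y": -0.311,"z": -0.013,"ax": 0,"ay": 0,"az": 1.3},
  {"hand": 32,"x": -0.376,"y": -0.311,"z": -0.013,"ax": 0,"ay": 0,"az": 1.3},
])

```text
t: 1.1
tool_pos: [0.4504, 0.1481, 0.4176]
orientation: [2.293, 2.147, -0.0]
force: [0.9, 0.5, -0.4]
opening: 0.03
gripper_force: 0.0
```

```bash
python3 - <<'E'
from h import *
seq((BAR+.13*Z,TH))
E
```

```text
t 1.1 grasp [0.4504 0.1481 0.2506] F [ 0.9  0.5 -0.4] open 0.03
xyz [-0.4283 -0.0505  0.0557] a [0.    0.    0.331]
```

Works well and converges. Next: above the bar, with one close look.

carry_out([
  {"hand": 32,"x": -0.428,"y": -0.05,"z": 0.055,"ax": 0,"ay": 0,"az": 0.331},
  {"hand": 32,"x": -0.428,"y": -0.05,"z": 0.055,"ax": 0,"ay": 0,"az": 0.331},
  {"hand": 32,"x": -0.428,"y": -0.05,"z": 0.055,"ax": 0,"ay": 0,"az": 0.331},
  {"hand": 32,"x": -0.428,"y": -0.05,"z": 0.055,"ax": 0,"ay": 0,"az": 0.331},
  {"hand": 32,"x": -0.428,"y": -0.05,"z": 0.055,"ax": 0,"ay": 0,"az": 0.331},
  {"hand": 32,"x": -0.428,"y": -0.05,"z": 0.055,"ax": 0,"ay": 0,"az": 0.331},
  {"hand": 32,"x": -0.428,"y": -0.05,"z": 0.055,"ax": 0,"ay": 0,"az": 0.331},
  {"hand": 32,"x": -0.428,"y": -0.05,"z": 0.055,"ax": 0,"ay": 0,"az": 0.331},
])

```text
t: 2.1
tool_pos: [0.3718, -0.2768, 0.3615]
orientation: [-2.616, -1.737, 0.002]
force: [0.2, 1.1, 0.3]
opening: 0.0297
gripper_force: 0.0
```

```bash
python3 - <<'E'
from h import *
seq((BAR,TH))
p,_,_=snap('wrist','w1'); print(p)
E
```

```text
t 2.1 grasp [ 0.3714 -0.2767  0.1945] F [0.2 1.1 0.3] open 0.0297
xyz [0.0009 0.0002 0.1295] a [-0.002  0.    -0.001]
{'fx': 377.31685644930496, 'fy': 377.31685644930496, 'cx': 317.23809169210364, 'cy': 242.40911199504865, 'position': array([ 0.40022656, -0.21272922,  0.3425401 ]), 'rotation': array([-0.25422489,  0.05413993, -0.3963859 ])}
```

View pics/w1.png

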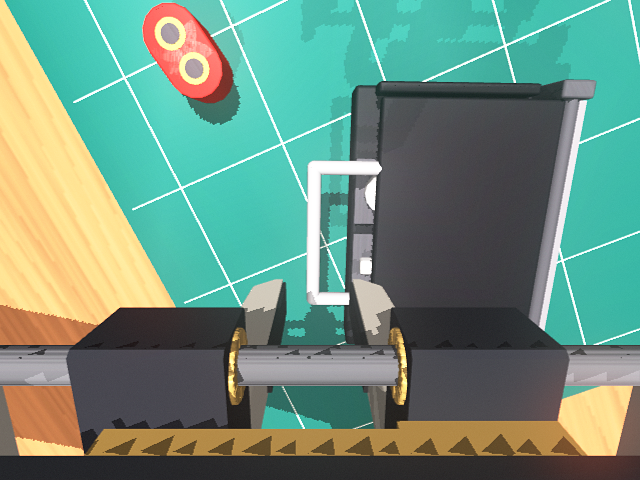

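The wrist view shows the bar running from (314,166) to (314,299), between the finger lines at u≈265 and u≈370.

```bash
python3 - <<'E'
from h import *
s=load('w1')
a=pt(s,314,166,.065);b=pt(s,314,298,.065);print(a,b,(a+b)/2,np.linalg.norm(a-b),np.arctan2(-(a-b)[0],(a-b)[1]),pt(s,314,200),pt(s,314,260))
E
```

```text
[ 0.39108135 -0.22648348  0.065     ] [ 0.35102251 -0.32092725  0.065     ] [ 0.37105193 -0.27370536  0.065     ] 0.10258818769786303 -0.40115502771331757 [ 0.38208244 -0.24796226  0.07434062] [ 0.364644   -0.28909235  0.07493616]
```

carry_out([
  {"hand": 32,"x": 0.001,"y": 0,"z": 0.06,"ax": 0,"ay": 0,"az": 0.003},
  {"hand": 32,"x": 0.001,"y": 0,"z": 0.1,"ax": 0,"ay": 0,"az": 0.003},
  {"hand": 32,"x": 0.001,"y": 0,"z": 0.129,"ax": 0,"ay": 0,"az": 0.003},
  {"hand": 32,"x": 0.001,"y": 0,"z": 0.129,"ax": 0,"ay": 0,"az": 0.003},
  {"hand": 0,"x": 0.001,"y": 0,"z": 0.129,"ax": 0,"ay": 0,"az": 0.003},
  {"hand": 0,"x": 0.001,"y": 0,"z": 0.129,"ax": 0,"ay": 0,"az": 0.003},
  {"hand": 0,"x": 0.001,"y": 0,"z": 0.129,"ax": 0,"ay": 0,"az": 0.003},
  {"hand": 0,"x": 0.001,"y": 0,"z": 0.129,"ax": 0,"ay": 0,"az": 0.003},
], newtons=25)

```text
t: 3.15
tool_pos: [0.3716, -0.2717, 0.2331]
orientation: [-2.609, -1.737, 0.006]
force: [-15.3, 4.6, 2.1]
opening: 0.0091
gripper_force: 25.0
```

carry_out([
  {"hand": 0,"x": 0,"y": -0.001,"z": -0.019,"ax": 0,"ay": 0,"az": 0},
  {"hand": 0,"x": 0,"y": 0.002,"z": -0.038,"ax": 0,"ay": 0,"az": 0},
  {"hand": 0,"x": 0,"y": 0.007,"z": -0.056,"ax": 0,"ay": 0,"az": 0},
  {"hand": 0,"x": 0,"y": 0.014,"z": -0.074,"ax": 0,"ay": 0,"az": 0},
  {"hand": 0,"x": 0,"y": 0.023,"z": -0.091,"ax": 0,"ay": 0,"az": 0},
  {"hand": 0,"x": 0,"y": 0.034,"z": -0.1065,"ax": 0,"ay": 0,"az": 0},
  {"hand": 0,"x": 0,"y": 0.0466,"z": -0.121,"ax": 0,"ay": 0,"az": 0},
  {"hand": 0,"x": 0,"y": 0.0605,"z": -0.134,"ax": 0,"ay": 0,"az": 0},
])

```text
t: 4.15
tool_pos: [0.4287, -0.2964, 0.3702]
orientation: [-2.615, -1.74, 0.005]
force: [-12.4, 1.4, 6.7]
opening: 0.0091
gripper_force: 25.0
```

carry_out([
  {"hand": 0,"x": 0,"y": 0.015,"z": -0.0115,"ax": 0,"ay": 0,"az": 0},
  {"hand": 0,"x": 0,"y": 0.0317,"z": -0.021,"ax": 0,"ay": 0,"az": 0},
  {"hand": 0,"x": 0,"y": 0.049,"z": -0.029,"ax": 0,"ay": 0,"az": 0},
  {"hand": 0,"x": 0,"y": 0.067,"z": -0.035,"ax": 0,"ay": 0,"az": 0},
  {"hand": 0,"x": 0,"y": 0.086,"z": -0.039,"ax": 0,"ay": 0,"az": 0},
  {"hand": 0,"x": 0,"y": 0.105,"z": -0.0407,"ax": 0,"ay": 0,"az": 0},
  {"hand": 0,"x": 0,"y": 0.124,"z": -0.0405,"ax": 0,"ay": 0,"az": 0},
  {"hand": 0,"x": 0,"y": 0.143,"z": -0.038,"ax": 0,"ay": 0,"az": 0},
])

```text
t: 5.15
tool_pos: [0.5615, -0.3528, 0.4089]
orientation: [2.612, 1.737, -0.002]
force: [-6.5, -5.9, 4.5]
opening: 0.0088
gripper_force: 25.0
```

carry_out([
  {"hand": 0,"x": 0,"y": 0.001,"z": 0,"ax": 0,"ay": 0,"az": 0},
  {"hand": 40,"x": 0,"y": 0.001,"z": 0,"ax": 0,"ay": 0,"az": 0},
  {"hand": 40,"x": 0,"y": 0.001,"z": 0,"ax": 0,"ay": 0,"az": 0},
  {"hand": 40,"x": 0,"y": 0.001,"z": -0.01,"ax": 0,"ay": 0,"az": 0},
  {"hand": 40,"x": 0,"y": 0.001,"z": -0.04,"ax": 0,"ay": 0,"az": 0},
  {"hand": 40,"x": 0,"y": 0.001,"z": -0.07,"ax": 0,"ay": 0,"az": 0},
  {"hand": 40,"x": 0,"y": 0.001,"z": -0.07,"ax": 0,"ay": 0,"az": 0},
])

```text
t: 6.02
tool_pos: [0.5627, -0.3517, 0.4804]
orientation: [2.61, 1.738, 0.004]
force: [0.7, 0.5, -0.5]
opening: 0.0373
gripper_force: 0.0
```

```bash
sed -i 's/^TH=-0.397/TH=-0.40/; s/BAR=np.array(\[.372,-.276,.065\])/BAR=np.array([.371,-.274,.065])/' h.py; python3 - <<'E'
from h import *
p,im,d=snap('top','top1')
seq()
cv2.imwrite('pics/c1.png',cv2.resize(im[180:360,360:560],None,fx=4,fy=4,interpolation=2)[:600])
E
```

```text
t 6.08 grasp [ 0.5631 -0.352   0.3109] F [ 0.1  0.  -0.6] open 0.0372
```

View pics/c1.png

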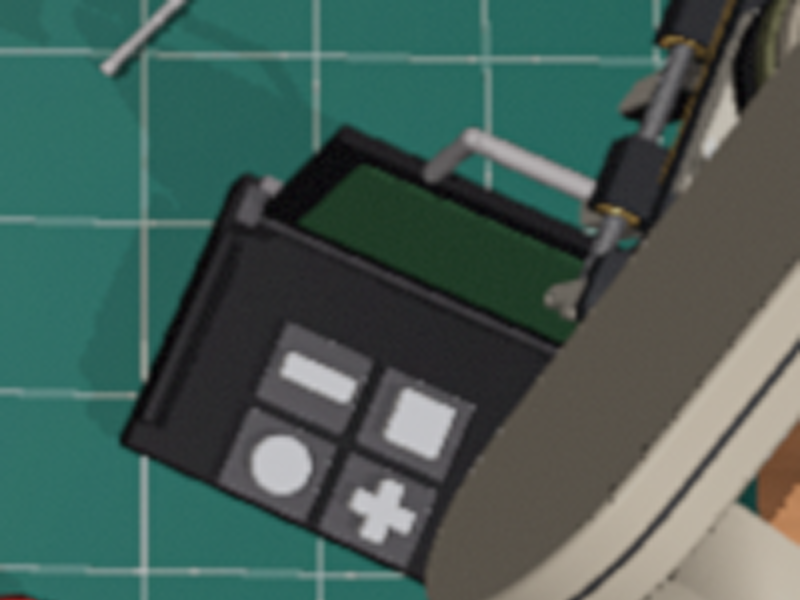

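Screen is up (~100°). Keys in the crop: round (282,464), bar (319,376), square (420,423), cross (382,510).

```bash
cat >> h.py <<'E'
def key(kx,ky,z=0): return ORG+kx*X+ky*Y+Z*z
E
python3 - <<'E'
from h import *
s=load('top1')
for n,u,v,kx,ky in[('round',430.5,296,-.06,.03),('bar',439.75,274,-.008,.03),('square',465,285.75,-.008,-.03),('cross',455.5,307.5,-.06,-.03)]:
    print(n,pt(s,u,v,.053).round(4),pt(s,u,v)[2].round(3),key(kx,ky).round(4))
print(np.dot(read_state()['tool_pos']-HINGE,X))
E
```

```text
round [ 0.4339 -0.2687  0.053 ] 0.054 [ 0.4333 -0.2678  0.    ]
bar [ 0.4821 -0.2893  0.053 ] 0.054 [ 0.4812 -0.288   0.    ]
square [ 0.4575 -0.3441  0.053 ] 0.054 [ 0.4579 -0.3433  0.    ]
cross [ 0.4101 -0.3227  0.053 ] 0.054 [ 0.41  -0.323  0.   ]
0.03166858478723291
```

```bash
sed -i 's/def goal(g,clos,lead=.167):/def goal(g,clos,lead=.167,exact=False):/; s/^    clos=min(\(.*\)$/    if not exact: clos=min(\1/' h.py; python3 - <<'E'
from h import *
K=TH+np.pi/2
seq((key(-.06,.03,.1),K,.186,True),(key(-.06,.03,.047),K,.186,True),(key(-.06,.03,.2),K,.186,True),((.436,-.036,.2),K,.186,True))
E
```

```text
t 6.08 grasp [ 0.5631 -0.352   0.3109] F [ 0.1  0.  -0.6] open 0.0372
xyz [ 0.0277 -0.1522  0.1914] a [ 0.002  0.003 -1.567]
xyz [0.    0.    0.053] a [0. 0. 0.]
xyz [ 0.     0.    -0.153] a [0. 0. 0.]
xyz [0.0878 0.2145 0.    ] a [0. 0. 0.]
```

carry_out([
  {"hand": 0,"x": 0.028,"y": -0.152,"z": 0,"ax": 0,"ay": 0,"az": -1.4},
  {"hand": 0,"x": 0.028,"y": -0.152,"z": 0,"ax": 0,"ay": 0,"az": -1.4},
  {"hand": 0,"x": 0.028,"y": -0.152,"z": 0,"ax": 0,"ay": 0,"az": -1.4},
  {"hand": 0,"x": 0.028,"y": -0.152,"z": 0.05,"ax": 0,"ay": 0,"az": -1.4},
  {"hand": 0,"x": 0.028,"y": -0.152,"z": 0.1,"ax": 0,"ay": 0,"az": -1.4},
  {"hand": 0,"x": 0.028,"y": -0.152,"z": 0.16,"ax": 0,"ay": 0,"az": -1.4},
  {"hand": 0,"x": 0.028,"y": -0.152,"z": 0.16,"ax": 0,"ay": 0,"az": -1.4},
  {"hand": 0,"x": 0.028,"y": -0.152,"z": 0.16,"ax": 0,"ay": 0,"az": -1.4},
])

```text
t: 7.08
tool_pos: [0.432, -0.2664, 0.3129]
orientation: [-0.871, -3.014, -0.003]
force: [-0.1, -0.1, 0.0]
opening: 0.0008
gripper_force: 0.0
```

```bash
python3 - <<'E'
from h import *
K=TH+np.pi/2
seq((key(-.06,.03,.09),K,.186,True))
E
```

```text
t 7.08 grasp [ 0.4314 -0.2659  0.1459] F [-0.1 -0.1  0. ] open 0.0008
xyz [-0.002  -0.0005  0.0369] a [ 0.001 -0.005 -0.162]
```

carry_out([
  {"hand": 0,"x": -0.002,"y": -0.001,"z": 0.037,"ax": 0,"ay": -0.003,"az": -0.162},
  {"hand": 0,"x": -0.002,"y": -0.001,"z": 0.06,"ax": 0,"ay": -0.003,"az": -0.162},
  {"hand": 0,"x": -0.002,"y": -0.001,"z": 0.072,"ax": 0,"ay": -0.003,"az": -0.162},
  {"hand": 0,"x": -0.002,"y": -0.001,"z": 0.078,"ax": 0,"ay": -0.003,"az": -0.162},
  {"hand": 0,"x": -0.002,"y": -0.001,"z": 0.082,"ax": 0,"ay": -0.003,"az": -0.162},
  {"hand": 0,"x": -0.002,"y": -0.001,"z": 0.082,"ax": 0,"ay": -0.003,"az": -0.162},
  {"hand": 0,"x": -0.002,"y": -0.001,"z": 0.082,"ax": 0,"ay": -0.003,"az": -0.162},
])

```text
t: 7.95
tool_pos: [0.4343, -0.2693, 0.2345]
orientation: [0.631, 3.074, -0.002]
force: [-3.0, 2.5, 4.3]
opening: 0.0004
gripper_force: 2.1
```

carry_out([
  {"hand": 0,"x": 0,"y": 0,"z": 0.003,"ax": 0,"ay": 0,"az": 0},
  {"hand": 0,"x": 0,"y": 0,"z": 0.005,"ax": 0,"ay": 0,"az": 0},
  {"hand": 0,"x": 0,"y": 0,"z": 0.005,"ax": 0,"ay": 0,"az": 0},
])

```text
t: 8.32
tool_pos: [0.4348, -0.2696, 0.2328]
orientation: [0.63, 3.074, -0.003]
force: [-15.8, 12.1, 38.4]
opening: 0.0002
gripper_force: 19.3
```

carry_out([
  {"hand": 0,"x": 0,"y": 0,"z": -0.03,"ax": 0,"ay": 0,"az": 0},
  {"hand": 0,"x": 0,"y": 0,"z": -0.09,"ax": 0,"ay": 0,"az": 0},
  {"hand": 50,"x": 0,"y": 0,"z": -0.15,"ax": 0,"ay": 0,"az": 0},
  {"hand": 80,"x": 0,"y": 0,"z": -0.15,"ax": 0,"ay": 0,"az": 0},
])

```text
t: 8.82
tool_pos: [0.4353, -0.2702, 0.3854]
orientation: [0.629, 3.064, -0.01]
force: [0.8, -0.2, -1.4]
opening: 0.0161
gripper_force: 0.0
```

```bash
python3 - <<'E'
from h import *
s=load('top0')
a,b=pt(s,320,287.5,.038),pt(s,326.9,298,.038); print(a,b,(a+b)/2); h=np.arctan2(*(a-b)[[1,0]]); print('head long',h)
q=lambda u,v:(290+u/3.6,180+v/3.6)
c=[pt(s,*q(*w),.036) for w in[(81,71),(181,54),(190,112),(90,130)]]
print(np.array(c).round(3)); print('clamp long',[np.arctan2(*(c[i]-c[j])[[1,0]]) for i,j in[(0,1),(3,2)]])
snap('top','top2')
seq((((a+b)/2)*[1,1,0]+.2*Z,h+np.pi/2))
E
```

```text
[ 0.44808384 -0.02734699  0.038     ] [ 0.42520991 -0.04304561  0.038     ] [ 0.43664688 -0.0351963   0.038     ]
head long 0.6014790396185578
[[ 0.646 -0.007  0.036]
 [ 0.658 -0.07   0.036]
 [ 0.621 -0.076  0.036]
 [ 0.609 -0.013  0.036]]
clamp long [np.float64(1.75785128310168), np.float64(1.7672989971685242)]
t 8.88 grasp [ 0.436  -0.2706  0.215 ] F [-0.4 -0.7  0.2] open 0.02
xyz [0.0906 0.2163 0.0136] a [0.01  0.008 2.135]
```

View pics/top2.png

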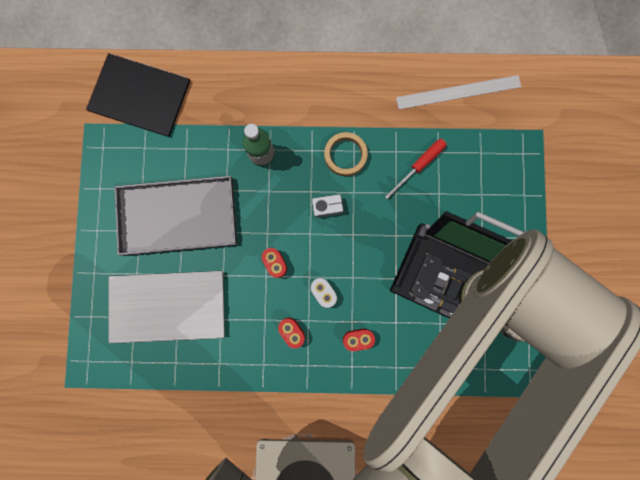

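carry_out([
  {"hand": 75,"x": 0.09,"y": 0.216,"z": 0,"ax": 0,"ay": 0,"az": 1.45},
  {"hand": 75,"x": 0.09,"y": 0.216,"z": 0,"ax": 0,"ay": 0,"az": 1.45},
  {"hand": 75,"x": 0.09,"y": 0.216,"z": 0,"ax": 0,"ay": 0,"az": 1.45},
  {"hand": 75,"x": 0.09,"y": 0.216,"z": 0,"ax": 0,"ay": 0,"az": 1.45},
  {"hand": 75,"x": 0.09,"y": 0.216,"z": 0,"ax": 0,"ay": 0,"az": 1.45},
  {"hand": 75,"x": 0.09,"y": 0.216,"z": 0,"ax": 0,"ay": 0,"az": 1.45},
  {"hand": 75,"x": 0.09,"y": 0.216,"z": 0,"ax": 0,"ay": 0,"az": 1.45},
  {"hand": 75,"x": 0.09,"y": 0.216,"z": 0,"ax": 0,"ay": 0,"az": 1.45},
])

```text
t: 9.88
tool_pos: [0.4358, -0.0348, 0.3764]
orientation: [2.486, 1.919, -0.001]
force: [0.1, -0.3, -0.2]
opening: 0.0697
gripper_force: 0.0
```

carry_out([
  {"hand": 75,"x": 0,"y": 0,"z": 0,"ax": 0,"ay": 0,"az": 0.685},
  {"hand": 75,"x": 0,"y": 0,"z": 0,"ax": 0,"ay": 0,"az": 0.685},
  {"hand": 75,"x": 0,"y": 0,"z": 0,"ax": 0,"ay": 0,"az": 0.685},
  {"hand": 75,"x": 0,"y": 0,"z": 0,"ax": 0,"ay": 0,"az": 0.685},
  {"hand": 75,"x": 0,"y": 0,"z": 0,"ax": 0,"ay": 0,"az": 0.685},
])

```text
t: 10.5
tool_pos: [0.4358, -0.0349, 0.3767]
orientation: [2.983, 0.982, 0.0]
force: [0.1, 0.9, 0.5]
opening: 0.0695
gripper_force: 0.0
```

```bash
python3 - <<'E'
from h import *
seq(((.4366,-.0352,.025),.601+np.pi/2))
snap('wrist','w2')
E
```

```text
t 10.5 grasp [ 0.4359 -0.0351  0.2097] F [0.1 0.9 0.5] open 0.0695
xyz [0.0005 0.0005 0.1847] a [0.001 0.    0.035]
```

View pics/w2.png

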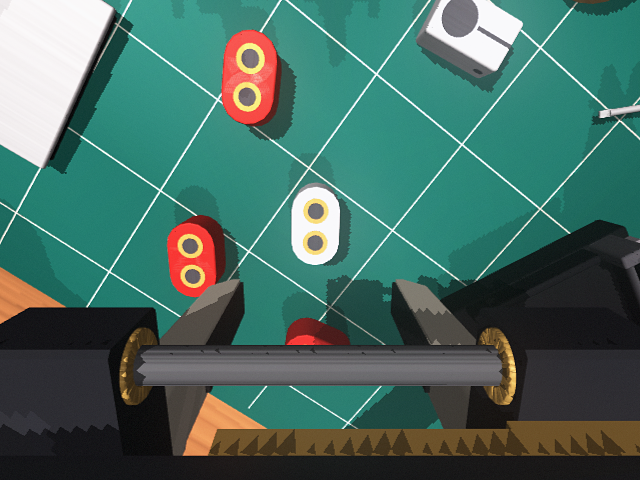

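The head sits at (316,227), upright in the wrist picture, so the yaw is right. Grasping it.

carry_out([
  {"hand": 75,"x": 0,"y": 0,"z": 0.06,"ax": 0,"ay": 0,"az": 0.035},
  {"hand": 75,"x": 0,"y": 0,"z": 0.12,"ax": 0,"ay": 0,"az": 0.035},
  {"hand": 75,"x": 0,"y": 0,"z": 0.165,"ax": 0,"ay": 0,"az": 0.035},
  {"hand": 75,"x": 0,"y": 0,"z": 0.184,"ax": 0,"ay": 0,"az": 0.035},
  {"hand": 30,"x": 0,"y": 0,"z": 0.184,"ax": 0,"ay": 0,"az": 0.035},
  {"hand": 30,"x": 0,"y": 0,"z": 0.184,"ax": 0,"ay": 0,"az": 0.035},
  {"hand": 30,"x": 0,"y": 0,"z": 0.184,"ax": 0,"ay": 0,"az": 0.035},
  {"hand": 30,"x": 0,"y": 0,"z": 0.184,"ax": 0,"ay": 0,"az": 0.035},
], newtons=40)

```text
t: 11.55
tool_pos: [0.4371, -0.0351, 0.1957]
orientation: [2.999, 0.929, 0.006]
force: [-1.9, 3.0, 7.6]
opening: 0.0417
gripper_force: 40.0
```

```bash
cat >> h.py <<'E'
PL=np.array([.398,.3185,0]); PY=.05; TR=np.array([.607,.306,0]); TY=.094
def inn(o,yaw,dx,dy,z): return o+R.from_rotvec([0,0,yaw]).apply([dx,dy,0])+Z*z
E
python3 - <<'E'
from h import *
g=read_state()['tool_pos']+[0,0,-.167]
seq((g+.09*Z,.601+np.pi/2),(inn(PL,PY,0,-.055,.12),PY),(inn(PL,PY,0,-.055,.047),PY))
E
```

```text
t 11.55 grasp [ 0.4379 -0.0353  0.0287] F [-1.9  3.   7.6] open 0.0417
xyz [ 0.0003  0.0003 -0.09  ] a [ 0.003 -0.003 -0.   ]
xyz [ 0.1389 -0.2669 -0.0013] a [ 0.    0.   -1.02]
xyz [0.    0.    0.073] a [0. 0. 0.]
```

carry_out([
  {"hand": 30,"x": 0,"y": 0,"z": -0.04,"ax": 0,"ay": 0,"az": 0},
  {"hand": 30,"x": 0,"y": 0,"z": -0.09,"ax": 0,"ay": 0,"az": 0},
  {"hand": 30,"x": 0.14,"y": -0.267,"z": -0.09,"ax": 0,"ay": 0,"az": -1.02},
  {"hand": 30,"x": 0.14,"y": -0.267,"z": -0.09,"ax": 0,"ay": 0,"az": -1.02},
  {"hand": 30,"x": 0.14,"y": -0.267,"z": -0.09,"ax": 0,"ay": 0,"az": -1.02},
  {"hand": 30,"x": 0.14,"y": -0.267,"z": -0.09,"ax": 0,"ay": 0,"az": -1.02},
  {"hand": 30,"x": 0.14,"y": -0.267,"z": -0.09,"ax": 0,"ay": 0,"az": -1.02},
  {"hand": 30,"x": 0.14,"y": -0.267,"z": -0.09,"ax": 0,"ay": 0,"az": -1.02},
])

```text
t: 12.55
tool_pos: [0.3999, 0.2674, 0.2841]
orientation: [2.153, 2.284, 0.003]
force: [-0.1, -1.2, -3.2]
opening: 0.0415
gripper_force: 40.0
```

carry_out([
  {"hand": 30,"x": 0,"y": 0,"z": 0,"ax": 0,"ay": 0,"az": 0},
  {"hand": 30,"x": 0,"y": 0,"z": 0,"ax": 0,"ay": 0,"az": 0},
])

```text
t: 12.8
tool_pos: [0.401, 0.2638, 0.2838]
orientation: [2.166, 2.271, 0.001]
force: [-0.1, 0.5, -3.0]
opening: 0.0419
gripper_force: 40.0
```

```bash
python3 - <<'E'
from h import *
seq((inn(PL,PY,0,-.055,.05),PY))
snap('wrist','w3')
E
```

```text
t 12.8 grasp [0.4015 0.2635 0.1168] F [-0.1  0.5 -3. ] open 0.0419
xyz [-0.0001 -0.0004  0.0668] a [ 0.003  0.002 -0.003]
```

View pics/w3.png

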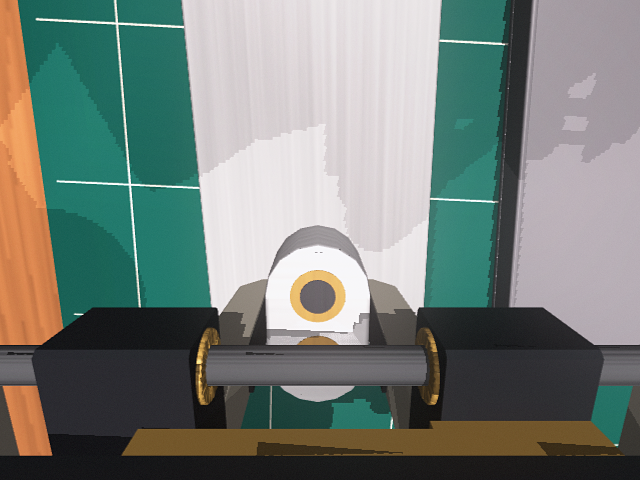

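Head held straight (bore at (317,297)), centred on the platform strip. Lowering and releasing.

carry_out([
  {"hand": 30,"x": 0,"y": 0,"z": 0.04,"ax": 0,"ay": 0,"az": 0},
  {"hand": 30,"x": 0,"y": 0,"z": 0.06,"ax": 0,"ay": 0,"az": 0},
  {"hand": 30,"x": 0,"y": 0,"z": 0.068,"ax": 0,"ay": 0,"az": 0},
  {"hand": 30,"x": 0,"y": 0,"z": 0.069,"ax": 0,"ay": 0,"az": 0},
])

```text
t: 13.35
tool_pos: [0.4016, 0.2638, 0.2155]
orientation: [2.165, 2.272, 0.002]
force: [0.7, 1.1, -3.9]
opening: 0.0419
gripper_force: 40.0
```

carry_out([
  {"hand": 65,"x": 0,"y": 0,"z": 0,"ax": 0,"ay": 0,"az": 0},
  {"hand": 65,"x": 0,"y": 0,"z": 0,"ax": 0,"ay": 0,"az": 0},
  {"hand": 65,"x": 0,"y": 0,"z": -0.06,"ax": 0,"ay": 0,"az": 0},
  {"hand": 65,"x": 0,"y": 0,"z": -0.12,"ax": 0,"ay": 0,"az": 0},
  {"hand": 65,"x": 0,"y": 0,"z": -0.15,"ax": 0,"ay": 0,"az": 0},
  {"hand": 65,"x": 0,"y": 0,"z": -0.15,"ax": 0,"ay": 0,"az": 0},
])

```text
t: 14.1
tool_pos: [0.4017, 0.2649, 0.3689]
orientation: [2.162, 2.272, 0.012]
force: [-0.0, -0.1, -0.9]
opening: 0.0605
gripper_force: 0.0
```

```bash
python3 - <<'E'
from h import *
p,im,d=snap('top','top3')
seq(((.634,-.0415,.2),1.762+np.pi/2))
E
```

```text
t 14.15 grasp [0.4021 0.2646 0.1994] F [ 0.  -0.7 -0.9] open 0.0607
xyz [-0.3173  0.2174  0.0007] a [ 0.006  0.    -0.142]
```

View pics/top3.png

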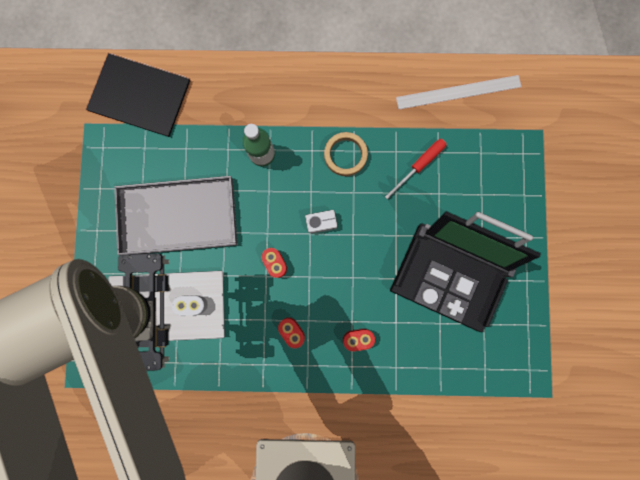

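The head lies on the platform at (186,304), and the screen is up. The clamp was knocked to (321,222), so I re-measure it from closer.

```bash
python3 - <<'E'
from h import *
s=load('top3')
c=pt(s,321,222,.036); print(c)
seq((c*[1,1,0]+.2*Z,1.75+np.pi/2))
E
```

```text
[ 0.59539622 -0.02702185  0.036     ]
t 14.15 grasp [0.4021 0.2646 0.1994] F [ 0.  -0.7 -0.9] open 0.0607
xyz [-0.3009  0.1796  0.0005] a [ 0.006  0.    -0.13 ]
```

carry_out([
  {"hand": 75,"x": -0.301,"y": 0.18,"z": 0,"ax": 0.005,"ay": 0,"az": -0.13},
  {"hand": 75,"x": -0.301,"y": 0.18,"z": 0,"ax": 0.005,"ay": 0,"az": -0.13},
  {"hand": 75,"x": -0.301,"y": 0.18,"z": 0,"ax": 0.005,"ay": 0,"az": -0.13},
  {"hand": 75,"x": -0.301,"y": 0.18,"z": 0,"ax": 0.005,"ay": 0,"az": -0.13},
  {"hand": 75,"x": -0.301,"y": 0.18,"z": 0,"ax": 0.005,"ay": 0,"az": -0.13},
  {"hand": 75,"x": -0.301,"y": 0.18,"z": 0,"ax": 0.005,"ay": 0,"az": -0.13},
  {"hand": 75,"x": -0.301,"y": 0.18,"z": 0,"ax": 0.005,"ay": 0,"az": -0.13},
  {"hand": 75,"x": -0.301,"y": 0.18,"z": 0,"ax": 0.005,"ay": 0,"az": -0.13},
])

```text
t: 15.15
tool_pos: [0.5949, -0.0269, 0.364]
orientation: [-2.011, -2.409, 0.007]
force: [0.2, 0.9, 0.8]
opening: 0.0697
gripper_force: 0.0
```

```bash
python3 - <<'E'
from h import *
p,im,d=snap('wrist','w4'); seq()
cv2.imwrite('pics/c4.png',im[100:340,180:480].repeat(2,0).repeat(2,1))
E
```

```text
t 15.2 grasp [ 0.5941 -0.0266  0.1975] F [-0.3  0.2 -0.4] open 0.0699
```

View pics/c4.png

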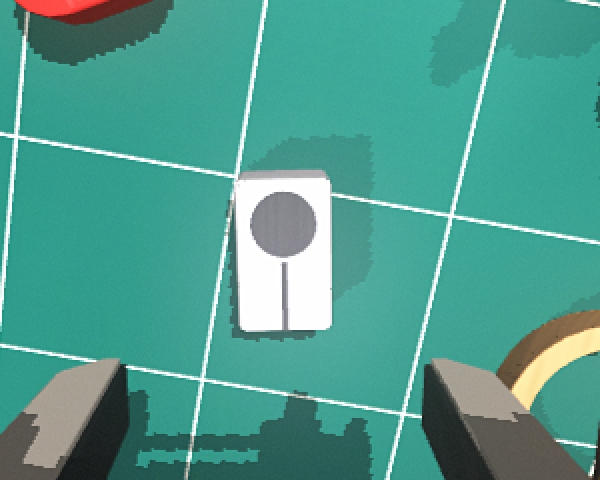

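Clamp's top face has corners at (237,179), (331,179), (331,328) and (239,331) in the crop, so it lies parallel to the fingers.

```bash
python3 - <<'E'
from h import *
s=load('w4')
c=np.array([pt(s,180+u/2,100+v/2,.036) for u,v in[(237,179),(331,179),(331,328),(239,331)]]); m=c.mean(0)
l=(c[0]+c[1]-c[2]-c[3])/2; print(m,np.linalg.norm(l),np.linalg.norm(c[0]-c[1])); a=np.arctan2(l[1],l[0]);print(a)
seq((m*[1,1,0]+.025*Z,a+np.pi/2))
E
```

```text
[ 0.59794437 -0.02598533  0.036     ] 0.0645790286488502 0.038385992362496194
1.7594872734713976
t 15.2 grasp [ 0.5941 -0.0266  0.1975] F [-0.3  0.2 -0.4] open 0.0699
xyz [-1.000e-04  4.000e-03  1.725e-01] a [-0.005  0.    -0.008]
```

carry_out([
  {"hand": 75,"x": 0,"y": 0.004,"z": 0.06,"ax": -0.004,"ay": 0,"az": -0.008},
  {"hand": 75,"x": 0,"y": 0.004,"z": 0.12,"ax": -0.004,"ay": 0,"az": -0.008},
  {"hand": 75,"x": 0,"y": 0.004,"z": 0.155,"ax": -0.004,"ay": 0,"az": -0.008},
  {"hand": 75,"x": 0,"y": 0.004,"z": 0.172,"ax": -0.004,"ay": 0,"az": -0.008},
  {"hand": 30,"x": 0,"y": 0.004,"z": 0.172,"ax": -0.004,"ay": 0,"az": -0.008},
  {"hand": 30,"x": 0,"y": 0.004,"z": 0.172,"ax": -0.004,"ay": 0,"az": -0.008},
  {"hand": 30,"x": 0,"y": 0.004,"z": 0.172,"ax": -0.004,"ay": 0,"az": -0.008},
  {"hand": 30,"x": 0,"y": 0.004,"z": 0.172,"ax": -0.004,"ay": 0,"az": -0.008},
], newtons=40)

```text
t: 16.2
tool_pos: [0.5994, -0.0271, 0.1956]
orientation: [2.001, 2.417, 0.001]
force: [-5.4, -0.5, 7.2]
opening: 0.0401
gripper_force: 40.0
```

```bash
python3 - <<'E'
from h import *
g=read_state()['tool_pos']+[0,0,-.167]
seq((g+.1*Z,1.76+np.pi/2),(inn(PL,PY,0,.055,.13),PY),(inn(PL,PY,0,.055,.049),PY))
E
```

```text
t 16.2 grasp [ 0.5999 -0.0274  0.0286] F [-5.4 -0.5  7.2] open 0.0401
xyz [-0.0002  0.0002 -0.1   ] a [ 0.002  0.002 -0.001]
xyz [ 0.4318 -0.1252 -0.0014] a [0.    0.    0.139]
xyz [0.    0.    0.081] a [0. 0. 0.]
```

carry_out([
  {"hand": 30,"x": 0,"y": 0,"z": -0.05,"ax": 0,"ay": 0,"az": 0},
  {"hand": 30,"x": 0,"y": 0,"z": -0.1,"ax": 0,"ay": 0,"az": 0},
  {"hand": 30,"x": 0,"y": 0,"z": -0.1,"ax": 0,"ay": 0,"az": 0},
])

```text
t: 16.58
tool_pos: [0.601, -0.0271, 0.3001]
orientation: [1.997, 2.411, 0.009]
force: [0.7, -0.7, -3.6]
opening: 0.0397
gripper_force: 40.0
```

carry_out([
  {"hand": 30,"x": 0.432,"y": -0.125,"z": 0,"ax": 0,"ay": 0,"az": 0.139},
  {"hand": 30,"x": 0.432,"y": -0.125,"z": 0,"ax": 0,"ay": 0,"az": 0.139},
  {"hand": 30,"x": 0.432,"y": -0.125,"z": 0,"ax": 0,"ay": 0,"az": 0.139},
  {"hand": 30,"x": 0.432,"y": -0.125,"z": 0,"ax": 0,"ay": 0,"az": 0.139},
  {"hand": 30,"x": 0.432,"y": -0.125,"z": 0,"ax": 0,"ay": 0,"az": 0.139},
  {"hand": 30,"x": 0.432,"y": -0.125,"z": 0,"ax": 0,"ay": 0,"az": 0.139},
  {"hand": 30,"x": 0.432,"y": -0.125,"z": 0,"ax": 0,"ay": 0,"az": 0.139},
  {"hand": 30,"x": 0.432,"y": -0.125,"z": 0,"ax": 0,"ay": 0,"az": 0.139},
])

```text
t: 17.58
tool_pos: [0.3929, 0.3768, 0.2916]
orientation: [2.161, 2.279, -0.002]
force: [0.2, -0.7, -3.8]
opening: 0.0397
gripper_force: 40.0
```

carry_out([
  {"hand": 30,"x": 0,"y": 0,"z": 0,"ax": 0,"ay": 0,"az": 0},
  {"hand": 30,"x": 0,"y": 0,"z": 0,"ax": 0,"ay": 0,"az": 0},
])

```text
t: 17.82
tool_pos: [0.396, 0.373, 0.2923]
orientation: [2.166, 2.272, -0.001]
force: [0.2, 0.6, -3.0]
opening: 0.0398
gripper_force: 40.0
```

```bash
python3 - <<'E'
from h import *
seq((inn(PL,PY,0,.055,.049),PY))
E
```

```text
t 17.82 grasp [0.3962 0.3726 0.1253] F [ 0.2  0.6 -3. ] open 0.0398
xyz [ 0.0006 -0.0008  0.0763] a [ 0.001  0.002 -0.003]
```

carry_out([
  {"hand": 30,"x": 0,"y": -0.001,"z": 0.05,"ax": 0,"ay": 0,"az": 0},
  {"hand": 30,"x": 0,"y": -0.001,"z": 0.07,"ax": 0,"ay": 0,"az": 0},
  {"hand": 30,"x": 0,"y": -0.001,"z": 0.077,"ax": 0,"ay": 0,"az": 0},
  {"hand": 30,"x": 0,"y": -0.001,"z": 0.079,"ax": 0,"ay": 0,"az": 0},
])

```text
t: 18.32
tool_pos: [0.3952, 0.3728, 0.2154]
orientation: [2.167, 2.271, -0.003]
force: [-11.5, -10.9, 23.7]
opening: 0.0399
gripper_force: 40.0
```

carry_out([
  {"hand": 65,"x": 0,"y": 0,"z": 0,"ax": 0,"ay": 0,"az": 0},
  {"hand": 65,"x": 0,"y": 0,"z": 0,"ax": 0,"ay": 0,"az": 0},
  {"hand": 65,"x": 0,"y": 0,"z": -0.06,"ax": 0,"ay": 0,"az": 0},
  {"hand": 65,"x": 0,"y": 0,"z": -0.12,"ax": 0,"ay": 0,"az": 0},
  {"hand": 65,"x": 0,"y": 0,"z": -0.15,"ax": 0,"ay": 0,"az": 0},
  {"hand": 0,"x": 0,"y": 0,"z": -0.15,"ax": 0,"ay": 0,"az": 0},
])

```text
t: 19.08
tool_pos: [0.3954, 0.3748, 0.3682]
orientation: [2.165, 2.272, 0.012]
force: [0.0, -0.6, -0.9]
opening: 0.0545
gripper_force: 0.0
```

```bash
python3 - <<'E'
from h import *
K=TH+np.pi/2
seq((key(-.008,-.03,.2),K,.186,True))
E
```

```text
t 19.07 grasp [0.3967 0.3754 0.2012] F [ 0.  -0.6 -0.9] open 0.0545
xyz [-0.7202  0.0278 -0.0198] a [ 0.009  0.002 -1.122]
```

carry_out([
  {"hand": 0,"x": -0.48,"y": 0.02,"z": -0.04,"ax": 0.008,"ay": 0,"az": -1.12},
  {"hand": 0,"x": -0.48,"y": 0.02,"z": -0.04,"ax": 0.008,"ay": 0,"az": -1.12},
  {"hand": 0,"x": -0.48,"y": 0.02,"z": -0.04,"ax": 0.008,"ay": 0,"az": -1.12},
  {"hand": 0,"x": -0.48,"y": 0.02,"z": -0.04,"ax": 0.008,"ay": 0,"az": -1.12},
  {"hand": 0,"x": -0.48,"y": 0.02,"z": -0.04,"ax": 0.008,"ay": 0,"az": -1.12},
  {"hand": 0,"x": -0.48,"y": 0.02,"z": -0.04,"ax": 0.008,"ay": 0,"az": -1.12},
  {"hand": 0,"x": -0.48,"y": 0.02,"z": -0.04,"ax": 0.008,"ay": 0,"az": -1.12},
  {"hand": 0,"x": -0.48,"y": 0.02,"z": -0.04,"ax": 0.008,"ay": 0,"az": -1.12},
])

```text
t: 20.08
tool_pos: [0.4348, -0.0751, 0.4009]
orientation: [-0.623, -3.075, 0.01]
force: [1.4, -0.6, 0.2]
opening: 0.0005
gripper_force: 0.0
```

```bash
python3 - <<'E'
from h import *
K=TH+np.pi/2
seq((key(-.008,-.03,.2),K,.186,True),(key(-.008,-.03,.08),K,.186,True))
p,im,d=snap('top','top5')
cv2.imwrite('pics/c5.png',im[150:370,60:400].repeat(2,0).repeat(2,1))
E
```

```text
t 20.07 grasp [ 0.4338 -0.076   0.2339] F [ 1.4 -0.6  0.2] open 0.0005
xyz [-0.1257 -0.2379  0.0161] a [-0.007 -0.003  0.   ]
xyz [0.   0.   0.12] a [0. 0. 0.]
```

View pics/c5.png

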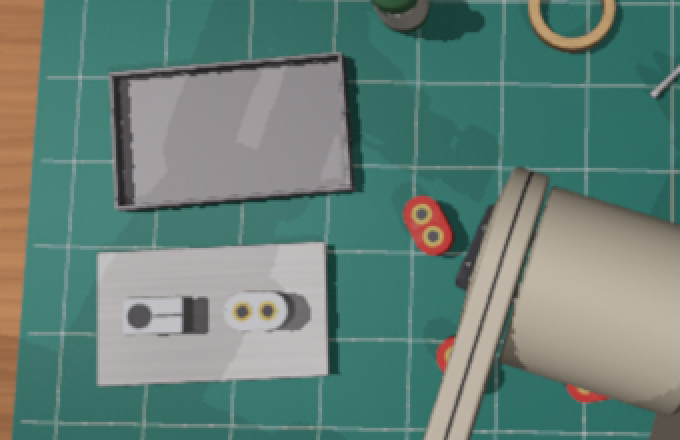

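Both castings lie flat on the platform: clamp at crop (152,315), head at (256,311). Next, press square, bar and cross.

carry_out([
  {"hand": 0,"x": -0.126,"y": -0.238,"z": 0.0,"ax": -0.006,"ay": -0.003,"az": 0},
  {"hand": 0,"x": -0.126,"y": -0.238,"z": 0.0,"ax": -0.006,"ay": -0.003,"az": 0},
  {"hand": 0,"x": -0.126,"y": -0.238,"z": 0.0,"ax": -0.006,"ay": -0.003,"az": 0},
  {"hand": 0,"x": -0.126,"y": -0.238,"z": 0.0,"ax": -0.006,"ay": -0.003,"az": 0},
  {"hand": 0,"x": -0.126,"y": -0.238,"z": 0.0,"ax": -0.006,"ay": -0.003,"az": 0},
  {"hand": 0,"x": -0.126,"y": -0.238,"z": 0.06,"ax": -0.006,"ay": -0.003,"az": 0},
  {"hand": 0,"x": -0.126,"y": -0.238,"z": 0.1,"ax": -0.006,"ay": -0.003,"az": 0},
  {"hand": 0,"x": -0.126,"y": -0.238,"z": 0.1,"ax": -0.006,"ay": -0.003,"az": 0},
])

```text
t: 21.12
tool_pos: [0.4562, -0.3402, 0.2985]
orientation: [-0.626, -3.071, -0.006]
force: [-1.2, 0.2, 0.8]
opening: 0.0007
gripper_force: 0.0
```

```bash
python3 - <<'E'
from h import *
K=TH+np.pi/2
z=.1149
seq((key(-.008,-.03,.0745),K,.186,True),(key(-.008,-.03,.043),K,.186,True),(key(-.008,.03,.043),K,.186,True),(key(-.06,-.03,.043),K,.186,True))
E
```

```text
t 21.12 grasp [ 0.4551 -0.3393  0.1315] F [-1.2  0.2  0.8] open 0.0007
xyz [-0.0031 -0.0023  0.038 ] a [ 0.002 -0.008 -0.002]
xyz [0.     0.     0.0315] a [0. 0. 0.]
xyz [-0.    0.06  0.  ] a [0. 0. 0.]
xyz [ 0.052 -0.06   0.   ] a [0. 0. 0.]
```

carry_out([
  {"hand": 0,"x": -0.003,"y": -0.002,"z": 0.038,"ax": 0.001,"ay": -0.005,"az": 0},
  {"hand": 0,"x": -0.003,"y": -0.002,"z": 0.055,"ax": 0.001,"ay": -0.005,"az": 0},
  {"hand": 0,"x": -0.003,"y": -0.002,"z": 0.064,"ax": 0.001,"ay": -0.005,"az": 0},
  {"hand": 0,"x": -0.003,"y": -0.002,"z": 0.069,"ax": 0.001,"ay": -0.005,"az": 0},
  {"hand": 0,"x": -0.003,"y": -0.002,"z": 0.07,"ax": 0.001,"ay": -0.005,"az": 0},
  {"hand": 0,"x": -0.003,"y": -0.002,"z": 0.07,"ax": 0.001,"ay": -0.005,"az": 0},
])

```text
t: 21.88
tool_pos: [0.4599, -0.3452, 0.2344]
orientation: [0.626, 3.072, -0.005]
force: [-0.7, 3.0, 4.4]
opening: 0.0007
gripper_force: 2.1
```

carry_out([
  {"hand": 0,"x": 0,"y": 0,"z": 0.003,"ax": 0,"ay": 0,"az": 0},
  {"hand": 0,"x": 0,"y": 0,"z": 0.005,"ax": 0,"ay": 0,"az": 0},
  {"hand": 0,"x": 0,"y": 0,"z": 0.005,"ax": 0,"ay": 0,"az": 0},
])

```text
t: 22.25
tool_pos: [0.4602, -0.3456, 0.2328]
orientation: [0.626, 3.072, -0.006]
force: [-12.5, 12.8, 35.4]
opening: 0.0006
gripper_force: 17.6
```

carry_out([
  {"hand": 0,"x": 0,"y": 0,"z": -0.025,"ax": 0,"ay": 0,"az": 0},
  {"hand": 0,"x": 0,"y": 0,"z": -0.04,"ax": 0,"ay": 0,"az": 0},
  {"hand": 0,"x": 0.002,"y": 0.06,"z": -0.04,"ax": 0,"ay": 0,"az": 0},
  {"hand": 0,"x": 0.002,"y": 0.06,"z": -0.04,"ax": 0,"ay": 0,"az": 0},
  {"hand": 0,"x": 0.002,"y": 0.06,"z": -0.04,"ax": 0,"ay": 0,"az": 0},
])

```text
t: 22.88
tool_pos: [0.4811, -0.2891, 0.2682]
orientation: [0.625, 3.073, -0.006]
force: [-0.2, 0.2, 0.8]
opening: 0.0006
gripper_force: 0.0
```

```bash
python3 - <<'E'
from h import *
K=TH+np.pi/2
seq((key(-.008,.03,.043),K,.186,True))
E
```

```text
t 22.88 grasp [ 0.4819 -0.2898  0.1012] F [-0.2  0.2  0.8] open 0.0006
xyz [0.0005 0.0011 0.0392] a [-0.002  0.006 -0.001]
```

carry_out([
  {"hand": 0,"x": 0,"y": 0.001,"z": 0.02,"ax": 0,"ay": 0.004,"az": 0},
  {"hand": 0,"x": 0,"y": 0.001,"z": 0.03,"ax": 0,"ay": 0.004,"az": 0},
  {"hand": 0,"x": 0,"y": 0.001,"z": 0.036,"ax": 0,"ay": 0.004,"az": 0},
  {"hand": 0,"x": 0,"y": 0.001,"z": 0.04,"ax": 0,"ay": 0.004,"az": 0},
  {"hand": 0,"x": 0,"y": 0.001,"z": 0.04,"ax": 0,"ay": 0.004,"az": 0},
  {"hand": 0,"x": 0,"y": 0.001,"z": 0.04,"ax": 0,"ay": 0.004,"az": 0},
])

```text
t: 23.62
tool_pos: [0.4813, -0.2887, 0.2326]
orientation: [-0.628, -3.077, 0.003]
force: [-23.4, 14.5, 47.3]
opening: 0.0004
gripper_force: 23.6
```

Bar fully down (tip at 0.0466). Now cross.

carry_out([
  {"hand": 0,"x": 0,"y": 0,"z": -0.025,"ax": 0,"ay": 0,"az": 0},
  {"hand": 0,"x": 0,"y": 0,"z": -0.04,"ax": 0,"ay": 0,"az": 0},
  {"hand": 0,"x": 0.052,"y": -0.06,"z": -0.04,"ax": 0,"ay": 0,"az": 0},
  {"hand": 0,"x": 0.052,"y": -0.06,"z": -0.04,"ax": 0,"ay": 0,"az": 0},
  {"hand": 0,"x": 0.052,"y": -0.06,"z": -0.04,"ax": 0,"ay": 0,"az": 0},
  {"hand": 0,"x": 0.052,"y": -0.06,"z": -0.04,"ax": 0,"ay": 0,"az": 0},
])

```text
t: 24.38
tool_pos: [0.4109, -0.3228, 0.2682]
orientation: [0.627, 3.077, -0.003]
force: [-0.0, 0.9, 0.2]
opening: 0.0003
gripper_force: 0.0
```

```bash
python3 - <<'E'
from h import *
K=TH+np.pi/2
seq((key(-.06,-.03,.043),K,.186,True))
E
```

```text
t 24.38 grasp [ 0.4112 -0.3232  0.1012] F [-0.   0.9  0.2] open 0.0003
xyz [ 0.0009 -0.0005  0.0392] a [-0.001  0.002 -0.002]
```

carry_out([
  {"hand": 0,"x": 0.001,"y": 0,"z": 0.02,"ax": 0,"ay": 0,"az": 0},
  {"hand": 0,"x": 0.001,"y": 0,"z": 0.03,"ax": 0,"ay": 0,"az": 0},
  {"hand": 0,"x": 0.001,"y": 0,"z": 0.036,"ax": 0,"ay": 0,"az": 0},
  {"hand": 0,"x": 0.001,"y": 0,"z": 0.04,"ax": 0,"ay": 0,"az": 0},
  {"hand": 0,"x": 0.001,"y": 0,"z": 0.04,"ax": 0,"ay": 0,"az": 0},
  {"hand": 0,"x": 0.001,"y": 0,"z": 0.04,"ax": 0,"ay": 0,"az": 0},
])

```text
t: 25.12
tool_pos: [0.4103, -0.3223, 0.2327]
orientation: [0.626, 3.078, -0.002]
force: [-15.8, 18.2, 42.9]
opening: 0.0006
gripper_force: 21.7
```

carry_out([
  {"hand": 0,"x": 0,"y": 0,"z": -0.04,"ax": 0,"ay": 0,"az": 0},
  {"hand": 0,"x": 0,"y": 0,"z": -0.1,"ax": 0,"ay": 0,"az": 0},
  {"hand": 30,"x": 0,"y": 0,"z": -0.16,"ax": 0,"ay": 0,"az": 0},
  {"hand": 65,"x": 0,"y": 0,"z": -0.16,"ax": 0,"ay": 0,"az": 0},
])

```text
t: 25.62
tool_pos: [0.4108, -0.3233, 0.3952]
orientation: [0.624, 3.068, -0.013]
force: [-0.3, -1.0, 0.5]
opening: 0.0158
gripper_force: 0.0
```

```bash
python3 - <<'E'
from h import *
snap('top','top6')
s=load('top5'); im=s['im']
f=lambda u,v:(60+u/2,150+v/2)
print('clamp',pt(s,*f(152,315),.056),'head',pt(s,*f(256,311),.058))
t=load('top6')['im'].astype(int); print('diff', np.abs(t[270:350,100:230]-im[270:350,100:230].astype(int)).max(2).__gt__(60).sum())
seq((inn(PL,PY,0,-.055,.2),PY))
E
```

```text
clamp [0.3976349  0.37283115 0.056     ] head [0.40408457 0.25884287 0.058     ]
diff 0
t 25.68 grasp [ 0.4111 -0.324   0.2247] F [-0.6  0.4 -1.1] open 0.0196
xyz [0.2381 0.5361 0.0206] a [1.000e-03 9.000e-03 1.119e+00]
```

carry_out([
  {"hand": 70,"x": 0.19,"y": 0.43,"z": 0.0,"ax": 0,"ay": 0.007,"az": 1.12},
  {"hand": 70,"x": 0.19,"y": 0.43,"z": 0.0,"ax": 0,"ay": 0.007,"az": 1.12},
  {"hand": 70,"x": 0.19,"y": 0.43,"z": 0.0,"ax": 0,"ay": 0.007,"az": 1.12},
  {"hand": 70,"x": 0.19,"y": 0.43,"z": 0.0,"ax": 0,"ay": 0.007,"az": 1.12},
  {"hand": 70,"x": 0.19,"y": 0.43,"z": 0.0,"ax": 0,"ay": 0.007,"az": 1.12},
  {"hand": 70,"x": 0.19,"y": 0.43,"z": 0.0,"ax": 0,"ay": 0.007,"az": 1.12},
  {"hand": 70,"x": 0.19,"y": 0.43,"z": 0.0,"ax": 0,"ay": 0.007,"az": 1.12},
  {"hand": 70,"x": 0.19,"y": 0.43,"z": 0.0,"ax": 0,"ay": 0.007,"az": 1.12},
])

```text
t: 26.68
tool_pos: [0.4024, 0.1335, 0.3855]
orientation: [-2.166, -2.269, 0.003]
force: [1.1, -0.6, -0.2]
opening: 0.0648
gripper_force: 0.0
```

```bash
python3 - <<'E'
from h import *
seq(((.402,.263,.13),PY))
E
```

```text
t 26.68 grasp [0.4016 0.1339 0.2185] F [ 1.1 -0.6 -0.2] open 0.0648
xyz [0.1292 0.0061 0.0888] a [-0.005 -0.003 -0.004]
```

carry_out([
  {"hand": 70,"x": 0.129,"y": 0.006,"z": 0.03,"ax": -0.003,"ay": 0,"az": -0.004},
  {"hand": 70,"x": 0.129,"y": 0.006,"z": 0.07,"ax": -0.003,"ay": 0,"az": -0.004},
  {"hand": 70,"x": 0.129,"y": 0.006,"z": 0.088,"ax": -0.003,"ay": 0,"az": -0.004},
  {"hand": 70,"x": 0.129,"y": 0.006,"z": 0.088,"ax": -0.003,"ay": 0,"az": -0.004},
])

```text
t: 27.18
tool_pos: [0.4003, 0.2614, 0.2947]
orientation: [-2.155, -2.279, 0.01]
force: [0.0, -1.3, -0.9]
opening: 0.0649
gripper_force: 0.0
```

```bash
python3 - <<'E'
from h import *
seq(((.402,.263,.047),PY))
snap('wrist','w7')
E
```

```text
t 27.18 grasp [0.399  0.2612 0.1277] F [ 0.  -1.3 -0.9] open 0.0649
xyz [0.0016 0.0024 0.0807] a [-0.008  0.001  0.006]
```

View pics/w7.png

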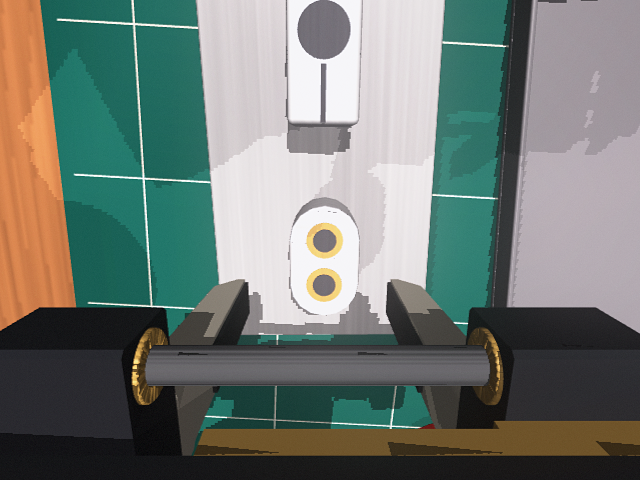

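Head is aligned between the fingers ((324,262)). Grasp it.

carry_out([
  {"hand": 70,"x": 0.001,"y": 0.002,"z": 0.04,"ax": -0.005,"ay": 0,"az": 0.004},
  {"hand": 70,"x": 0.001,"y": 0.002,"z": 0.07,"ax": -0.005,"ay": 0,"az": 0.004},
  {"hand": 70,"x": 0.001,"y": 0.002,"z": 0.08,"ax": -0.005,"ay": 0,"az": 0.004},
  {"hand": 30,"x": 0.001,"y": 0.002,"z": 0.08,"ax": -0.005,"ay": 0,"az": 0.004},
  {"hand": 30,"x": 0.001,"y": 0.002,"z": 0.08,"ax": -0.005,"ay": 0,"az": 0.004},
  {"hand": 30,"x": 0.001,"y": 0.002,"z": 0.08,"ax": -0.005,"ay": 0,"az": 0.004},
  {"hand": 30,"x": 0.001,"y": 0.002,"z": 0.08,"ax": -0.005,"ay": 0,"az": 0.004},
], newtons=40)

```text
t: 28.1
tool_pos: [0.4047, 0.2626, 0.2211]
orientation: [2.165, 2.274, 0.011]
force: [-4.4, -0.7, 7.0]
opening: 0.0418
gripper_force: 40.0
```

```bash
python3 - <<'E'
from h import *
g=read_state()['tool_pos']+[0,0,-.167]
seq((g+.1*Z,PY),(inn(TR,TY,0,-.06,g[2]+.1),TY),(inn(TR,TY,0,-.06,g[2]-.016),TY))
E
```

```text
t 28.1 grasp [0.4057 0.2633 0.0541] F [-4.4 -0.7  7. ] open 0.0418
xyz [ 0.0004  0.0006 -0.1   ] a [ 0.006 -0.004 -0.001]
xyz [-0.0267  0.2068  0.    ] a [ 0.     0.    -0.044]
xyz [0.    0.    0.116] a [0. 0. 0.]
```

carry_out([
  {"hand": 30,"x": 0,"y": 0,"z": -0.05,"ax": 0.004,"ay": 0,"az": 0},
  {"hand": 30,"x": 0,"y": 0,"z": -0.1,"ax": 0.004,"ay": 0,"az": 0},
  {"hand": 30,"x": -0.027,"y": 0.207,"z": -0.1,"ax": 0.004,"ay": 0,"az": -0.044},
  {"hand": 30,"x": -0.027,"y": 0.207,"z": -0.1,"ax": 0.004,"ay": 0,"az": -0.044},
  {"hand": 30,"x": -0.027,"y": 0.207,"z": -0.1,"ax": 0.004,"ay": 0,"az": -0.044},
  {"hand": 30,"x": -0.027,"y": 0.207,"z": -0.1,"ax": 0.004,"ay": 0,"az": -0.044},
  {"hand": 30,"x": -0.027,"y": 0.207,"z": -0.1,"ax": 0.004,"ay": 0,"az": -0.044},
  {"hand": 30,"x": -0.027,"y": 0.207,"z": -0.1,"ax": 0.004,"ay": 0,"az": -0.044},
])

```text
t: 29.1
tool_pos: [0.6113, 0.2454, 0.3205]
orientation: [-2.114, -2.321, -0.004]
force: [-0.4, 0.9, -3.4]
opening: 0.0415
gripper_force: 40.0
```

```bash
python3 - <<'E'
from h import *
seq((inn(TR,TY,0,-.06,.0385),TY))
E
```

```text
t 29.1 grasp [0.6113 0.2459 0.1535] F [-0.4  0.9 -3.4] open 0.0415
xyz [0.0004 0.0014 0.115 ] a [ 0.001 -0.003 -0.001]
```

carry_out([
  {"hand": 30,"x": 0,"y": 0.001,"z": 0.06,"ax": 0,"ay": 0,"az": 0},
  {"hand": 30,"x": 0,"y": 0.001,"z": 0.095,"ax": 0,"ay": 0,"az": 0},
  {"hand": 30,"x": 0,"y": 0.001,"z": 0.108,"ax": 0,"ay": 0,"az": 0},
  {"hand": 30,"x": 0,"y": 0.001,"z": 0.115,"ax": 0,"ay": 0,"az": 0},
  {"hand": 30,"x": 0,"y": 0.001,"z": 0.116,"ax": 0,"ay": 0,"az": 0},
])

```text
t: 29.72
tool_pos: [0.6137, 0.246, 0.2062]
orientation: [2.116, 2.322, 0.008]
force: [-0.2, -0.2, -3.5]
opening: 0.042
gripper_force: 40.0
```

carry_out([
  {"hand": 65,"x": 0,"y": 0,"z": 0,"ax": 0,"ay": 0,"az": 0},
  {"hand": 65,"x": 0,"y": 0,"z": 0,"ax": 0,"ay": 0,"az": 0},
  {"hand": 70,"x": 0,"y": 0,"z": -0.05,"ax": 0,"ay": 0,"az": 0},
  {"hand": 70,"x": 0,"y": 0,"z": -0.1,"ax": 0,"ay": 0,"az": 0},
  {"hand": 70,"x": 0,"y": 0,"z": -0.12,"ax": 0,"ay": 0,"az": 0},
  {"hand": 70,"x": 0,"y": 0,"z": -0.12,"ax": 0,"ay": 0,"az": 0},
])

```text
t: 30.48
tool_pos: [0.6138, 0.2454, 0.3271]
orientation: [2.115, 2.321, 0.011]
force: [-0.0, 0.1, -0.2]
opening: 0.0655
gripper_force: 0.0
```

```bash
python3 - <<'E'
from h import *
seq(((.3965,.373,.15),PY),((.3965,.373,.048),PY))
E
```

```text
t 30.48 grasp [0.6148 0.2462 0.1602] F [-0.   0.1 -0.2] open 0.0655
xyz [ 0.1471 -0.2047  0.0095] a [ 0.006 -0.004  0.043]
xyz [0.    0.    0.102] a [0. 0. 0.]
```

carry_out([
  {"hand": 70,"x": 0.147,"y": -0.205,"z": 0.01,"ax": 0.005,"ay": 0,"az": 0.043},
  {"hand": 70,"x": 0.147,"y": -0.205,"z": 0.01,"ax": 0.005,"ay": 0,"az": 0.043},
  {"hand": 70,"x": 0.147,"y": -0.205,"z": 0.01,"ax": 0.005,"ay": 0,"az": 0.043},
  {"hand": 70,"x": 0.147,"y": -0.205,"z": 0.01,"ax": 0.005,"ay": 0,"az": 0.043},
  {"hand": 70,"x": 0.147,"y": -0.205,"z": 0.01,"ax": 0.005,"ay": 0,"az": 0.043},
  {"hand": 70,"x": 0.147,"y": -0.205,"z": 0.01,"ax": 0.005,"ay": 0,"az": 0.043},
])

```text
t: 31.22
tool_pos: [0.3951, 0.3724, 0.3131]
orientation: [-2.161, -2.274, 0.005]
force: [-0.1, 0.5, -0.0]
opening: 0.0654
gripper_force: 0.0
```

```bash
python3 - <<'E'
from h import *
p,im,d=snap('wrist','w8'); s=load('w8')
q=np.array([[pt(s,u,v) if d[v,u]>0 else [0,0,0] for u in range(180,460,2)] for v in range(100,330,2)]).reshape(-1,3)
q=q[(q[:,2]>.05)&(q[:,2]<.064)&(abs(q[:,0]-.4)<.07)&(abs(q[:,1]-.37)<.07)]
print(len(q),q.min(0),q.max(0),(cv2.minAreaRect(q[:,:2].astype(np.float32)*1000)))
seq(((.3965,.373,.046),PY))
E
```

```text
1476 [0.37561244 0.34073872 0.05043127] [0.4169322  0.40747921 0.05806708] ((396.31671142578125, 374.1802978515625), (40.01241683959961, 65.40448760986328), 2.5415406227111816)
t 31.27 grasp [0.395  0.3723 0.1465] F [-0.5  1.1  0.7] open 0.0648
xyz [0.0007 0.0012 0.1005] a [-0.005 -0.002 -0.001]
```

Clamp confirmed at (0.396, 0.374), 40 × 65 mm, top at ~56 mm. Grasping.

carry_out([
  {"hand": 70,"x": 0.001,"y": 0.001,"z": 0.05,"ax": -0.003,"ay": 0,"az": 0},
  {"hand": 70,"x": 0.001,"y": 0.001,"z": 0.085,"ax": -0.003,"ay": 0,"az": 0},
  {"hand": 70,"x": 0.001,"y": 0.001,"z": 0.1,"ax": -0.003,"ay": 0,"az": 0},
  {"hand": 70,"x": 0.001,"y": 0.001,"z": 0.1,"ax": -0.003,"ay": 0,"az": 0},
  {"hand": 30,"x": 0.001,"y": 0.001,"z": 0.1,"ax": -0.003,"ay": 0,"az": 0},
  {"hand": 30,"x": 0.001,"y": 0.001,"z": 0.1,"ax": -0.003,"ay": 0,"az": 0},
  {"hand": 30,"x": 0.001,"y": 0.001,"z": 0.1,"ax": -0.003,"ay": 0,"az": 0},
  {"hand": 30,"x": 0.001,"y": 0.001,"z": 0.1,"ax": -0.003,"ay": 0,"az": 0},
], newtons=40)

```text
t: 32.28
tool_pos: [0.3961, 0.3744, 0.2159]
orientation: [-2.163, -2.274, -0.005]
force: [-2.3, -1.2, 7.0]
opening: 0.0398
gripper_force: 40.0
```

```bash
python3 - <<'E'
from h import *
g=read_state()['tool_pos']+[0,0,-.167]
seq((g+.1*Z,PY),(inn(TR,TY,0,.06,g[2]+.1),TY),(inn(TR,TY,0,.06,g[2]-.016),TY))
E
```

```text
t 32.27 grasp [0.3961 0.375  0.0489] F [-2.3 -1.2  7. ] open 0.0398
xyz [ 0.0004  0.     -0.1   ] a [ 0.    -0.004  0.   ]
xyz [-0.0189  0.2046  0.    ] a [ 0.     0.    -0.044]
xyz [0.    0.    0.116] a [0. 0. 0.]
```

carry_out([
  {"hand": 30,"x": 0,"y": 0,"z": -0.05,"ax": 0,"ay": 0,"az": 0},
  {"hand": 30,"x": 0,"y": 0,"z": -0.1,"ax": 0,"ay": 0,"az": 0},
  {"hand": 30,"x": -0.019,"y": 0.205,"z": -0.1,"ax": 0,"ay": 0,"az": -0.044},
  {"hand": 30,"x": -0.019,"y": 0.205,"z": -0.1,"ax": 0,"ay": 0,"az": -0.044},
  {"hand": 30,"x": -0.019,"y": 0.205,"z": -0.1,"ax": 0,"ay": 0,"az": -0.044},
  {"hand": 30,"x": -0.019,"y": 0.205,"z": -0.1,"ax": 0,"ay": 0,"az": -0.044},
  {"hand": 30,"x": -0.019,"y": 0.205,"z": -0.1,"ax": 0,"ay": 0,"az": -0.044},
  {"hand": 30,"x": -0.019,"y": 0.205,"z": -0.1,"ax": 0,"ay": 0,"az": -0.044},
])

```text
t: 33.28
tool_pos: [0.6008, 0.3652, 0.314]
orientation: [-2.112, -2.321, -0.001]
force: [0.1, -0.3, -3.8]
opening: 0.0397
gripper_force: 40.0
```

```bash
python3 - <<'E'
from h import *
seq((inn(TR,TY,0,.06,.0335),TY))
snap('wrist','w9'); 
E
```

```text
t 33.27 grasp [0.6004 0.3656 0.147 ] F [ 0.1 -0.3 -3.8] open 0.0397
xyz [0.0002 0.0009 0.1135] a [-0.002 -0.003  0.   ]
```

View pics/w9.png

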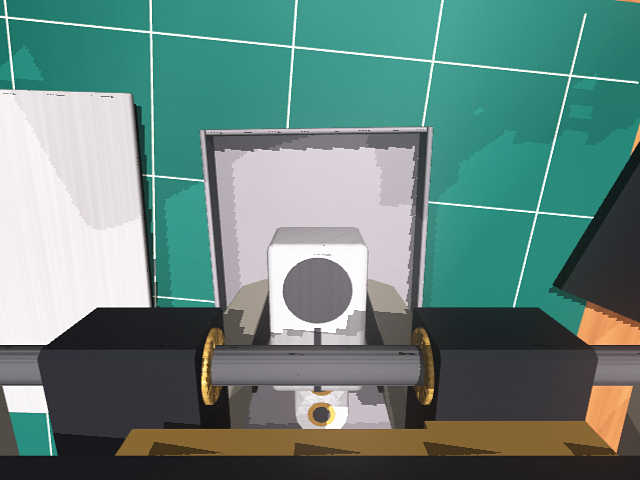

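The clamp is held straight above the tray (bore at (317,290)), and the head is in the tray behind it. Lowering and releasing.

carry_out([
  {"hand": 30,"x": 0,"y": 0.001,"z": 0.06,"ax": 0,"ay": 0,"az": 0},
  {"hand": 30,"x": 0,"y": 0.001,"z": 0.095,"ax": 0,"ay": 0,"az": 0},
  {"hand": 30,"x": 0,"y": 0.001,"z": 0.107,"ax": 0,"ay": 0,"az": 0},
  {"hand": 30,"x": 0,"y": 0.001,"z": 0.115,"ax": 0,"ay": 0,"az": 0},
  {"hand": 30,"x": 0,"y": 0.001,"z": 0.115,"ax": 0,"ay": 0,"az": 0},
])

```text
t: 33.95
tool_pos: [0.6031, 0.3659, 0.2014]
orientation: [-2.113, -2.322, -0.006]
force: [0.1, 0.5, -2.8]
opening: 0.0394
gripper_force: 40.0
```

carry_out([
  {"hand": 65,"x": 0,"y": 0,"z": 0,"ax": 0,"ay": 0,"az": 0},
  {"hand": 65,"x": 0,"y": 0,"z": 0,"ax": 0,"ay": 0,"az": 0},
  {"hand": 65,"x": 0,"y": 0,"z": -0.06,"ax": 0,"ay": 0,"az": 0},
  {"hand": 65,"x": 0,"y": 0,"z": -0.12,"ax": 0,"ay": 0,"az": 0},
  {"hand": 40,"x": 0,"y": 0,"z": -0.18,"ax": 0,"ay": 0,"az": 0},
  {"hand": 40,"x": 0,"y": 0,"z": -0.2,"ax": 0,"ay": 0,"az": 0},
  {"hand": 40,"x": 0,"y": 0,"z": -0.2,"ax": 0,"ay": 0,"az": 0},
])

```text
t: 34.83
tool_pos: [0.6032, 0.3649, 0.4023]
orientation: [-2.114, -2.322, -0.009]
force: [0.1, 0.5, -0.2]
opening: 0.0379
gripper_force: 0.0
```

```bash
python3 - <<'E'
from h import *
B=HINGE+.175*np.array([0,0,np.sin(1.745)])+X*.0304; print(B)
seq(((.45,0,.32),TH),(B*[1,1,0]+.32*Z,TH),(B,TH))
E
```

```text
[ 0.56018593 -0.35398653  0.23735135]
t 34.83 grasp [0.6038 0.3658 0.2353] F [ 0.1  0.5 -0.2] open 0.0379
xyz [-0.3486 -0.1863 -0.0871] a [ 0.003 -0.005  0.494]
xyz [-0.2831  0.2393  0.    ] a [0. 0. 0.]
xyz [0.     0.     0.0826] a [0. 0. 0.]
```

carry_out([
  {"hand": 40,"x": -0.349,"y": -0.186,"z": -0.087,"ax": 0,"ay": 0,"az": 0.494},
  {"hand": 40,"x": -0.349,"y": -0.186,"z": -0.087,"ax": 0,"ay": 0,"az": 0.494},
  {"hand": 40,"x": -0.349,"y": -0.186,"z": -0.087,"ax": 0,"ay": 0,"az": 0.494},
  {"hand": 40,"x": -0.349,"y": -0.186,"z": -0.087,"ax": 0,"ay": 0,"az": 0.494},
  {"hand": 40,"x": -0.349,"y": -0.186,"z": -0.087,"ax": 0,"ay": 0,"az": 0.494},
  {"hand": 40,"x": -0.349,"y": -0.186,"z": -0.087,"ax": 0,"ay": 0,"az": 0.494},
  {"hand": 40,"x": -0.349,"y": -0.186,"z": -0.087,"ax": 0,"ay": 0,"az": 0.494},
  {"hand": 40,"x": -0.349,"y": -0.186,"z": -0.087,"ax": 0,"ay": 0,"az": 0.494},
])

```text
t: 35.83
tool_pos: [0.4498, -0.0019, 0.4837]
orientation: [-2.618, -1.729, 0.002]
force: [0.6, 0.6, -0.4]
opening: 0.037
gripper_force: 0.0
```

carry_out([
  {"hand": 40,"x": -0.283,"y": 0.239,"z": 0,"ax": 0,"ay": 0,"az": 0},
  {"hand": 40,"x": -0.283,"y": 0.239,"z": 0,"ax": 0,"ay": 0,"az": 0},
  {"hand": 40,"x": -0.283,"y": 0.239,"z": 0,"ax": 0,"ay": 0,"az": 0},
  {"hand": 40,"x": -0.283,"y": 0.239,"z": 0,"ax": 0,"ay": 0,"az": 0},
  {"hand": 40,"x": -0.283,"y": 0.239,"z": 0,"ax": 0,"ay": 0,"az": 0},
  {"hand": 40,"x": -0.283,"y": 0.239,"z": 0,"ax": 0,"ay": 0,"az": 0},
  {"hand": 40,"x": -0.283,"y": 0.239,"z": 0,"ax": 0,"ay": 0,"az": 0},
  {"hand": 40,"x": -0.283,"y": 0.239,"z": 0,"ax": 0,"ay": 0,"az": 0},
])

```text
t: 36.83
tool_pos: [0.561, -0.3532, 0.4818]
orientation: [-2.612, -1.733, -0.0]
force: [0.4, 0.6, -0.4]
opening: 0.0373
gripper_force: 0.0
```

```bash
python3 - <<'E'
from h import *
B=np.array([.5608,-.3535,.2373])
seq((B,TH))
p,im,d=snap('top','top8'); s=load('top8')
for n,(u0,u1,v0,v1) in {'tray':(115,240,178,255)}.items():
    q=np.array([pt(s,u,v) if d[v,u]>0 else [0,0,0] for u in range(u0,u1) for v in range(v0,v1)])
    k=(q[:,2]>.034)&(q[:,2]<.06)
    for lo,hi in((.2,.305),(.305,.45)):
        w=q[k&(q[:,1]>lo)&(q[:,1]<hi)]; print(n,len(w),w[:,2].mean(),cv2.minAreaRect(w[:,:2].astype(np.float32)*1000))
# handle bar pixels in wrist view: points near z .237
p,im,d=snap('wrist','w10'); s=load('w10')
q=np.array([pt(s,u,v) if d[v,u]>0 else [0,0,0] for u in range(100,540,2) for v in range(60,340,2)])
m=((q-HINGE)@X>-.06)&((q-HINGE)@X<.12)&(q[:,2]>.222)&(q[:,2]<.26); w=q[m]; print(len(w), ((w-HINGE)@X).round(3).min(),((w-HINGE)@X).max(),np.median((w-HINGE)@X),np.percentile(w[:,2],[5,50,95]))
E
```

```text
t 36.83 grasp [ 0.5604 -0.3523  0.3148] F [ 0.4  0.6 -0.4] open 0.0373
xyz [-0.0006  0.0004  0.0775] a [-0.006 -0.004  0.   ]
tray 500 0.04212953613605676 ((618.0128173828125, 242.3917236328125), (41.84245681762695, 68.00406646728516), 1.5056363344192505)
tray 505 0.03987448945767611 ((606.8355102539062, 362.92022705078125), (40.05451202392578, 65.404541015625), 4.4989013671875)
671 0.027 0.0400378545568681 0.034855316411903814 [0.23676228 0.24150204 0.24253251]
```

Both castings are flat in the tray (tops at 42 and 40 mm). The bar is at hinge +35 mm, z 0.237. Pinch it and fold it back.

carry_out([
  {"hand": 40,"x": 0,"y": 0.004,"z": 0.04,"ax": 0,"ay": 0,"az": 0},
  {"hand": 40,"x": 0,"y": 0.004,"z": 0.065,"ax": 0,"ay": 0,"az": 0},
  {"hand": 40,"x": 0,"y": 0.004,"z": 0.077,"ax": 0,"ay": 0,"az": 0},
  {"hand": 40,"x": 0,"y": 0.004,"z": 0.077,"ax": 0,"ay": 0,"az": 0},
  {"hand": 0,"x": 0,"y": 0.004,"z": 0.077,"ax": 0,"ay": 0,"az": 0},
  {"hand": 0,"x": 0,"y": 0.004,"z": 0.077,"ax": 0,"ay": 0,"az": 0},
  {"hand": 0,"x": 0,"y": 0.004,"z": 0.077,"ax": 0,"ay": 0,"az": 0},
  {"hand": 0,"x": 0,"y": 0.004,"z": 0.077,"ax": 0,"ay": 0,"az": 0},
], newtons=25)

```text
t: 37.92
tool_pos: [0.5638, -0.3556, 0.4083]
orientation: [-2.617, -1.734, -0.002]
force: [-0.6, 0.4, 3.7]
opening: 0.0091
gripper_force: 25.0
```

```bash
python3 - <<'E'
from h import *
seq((HINGE+.175*np.array([0,0,np.sin(1.745)])+X*.0304,TH))
E
```

```text
t 37.92 grasp [ 0.5638 -0.3552  0.2413] F [-0.6  0.4  3.7] open 0.0091
xyz [ 0.0001 -0.004   0.004 ] a [-0.001 -0.002 -0.   ]
```

carry_out([
  {"hand": 0,"x": 0,"y": -0.021,"z": -0.002,"ax": 0,"ay": 0,"az": 0},
  {"hand": 0,"x": 0,"y": -0.042,"z": -0.002,"ax": 0,"ay": 0,"az": 0},
  {"hand": 0,"x": 0,"y": -0.061,"z": 0,"ax": 0,"ay": 0,"az": 0},
  {"hand": 0,"x": 0,"y": -0.08,"z": 0.004,"ax": 0,"ay": 0,"az": 0},
  {"hand": 0,"x": 0,"y": -0.098,"z": 0.01,"ax": 0,"ay": 0,"az": 0},
  {"hand": 0,"x": 0,"y": -0.115,"z": 0.018,"ax": 0,"ay": 0,"az": 0},
  {"hand": 0,"x": 0,"y": -0.132,"z": 0.028,"ax": 0,"ay": 0,"az": 0},
  {"hand": 0,"x": 0,"y": -0.147,"z": 0.039,"ax": 0,"ay": 0,"az": 0},
])

```text
t: 38.92
tool_pos: [0.4288, -0.2972, 0.3697]
orientation: [-2.617, -1.736, -0.007]
force: [5.3, 6.0, 2.2]
opening: 0.0093
gripper_force: 25.0
```

```bash
python3 - <<'E'
from h import *
a=np.radians(50)
seq((HINGE+.175*(np.sin(a)*Z-np.cos(a)*X),TH),(BAR,TH))
E
```

```text
t 38.92 grasp [ 0.4293 -0.2966  0.2027] F [5.3 6.  2.2] open 0.0093
xyz [-0.0012  0.0002  0.0037] a [ 0.001 -0.004  0.   ]
xyz [-0.     -0.0625  0.1341] a [0. 0. 0.]
```

carry_out([
  {"hand": 0,"x": 0,"y": -0.014,"z": 0.014,"ax": 0,"ay": 0,"az": 0},
  {"hand": 0,"x": 0,"y": -0.026,"z": 0.029,"ax": 0,"ay": 0,"az": 0},
  {"hand": 0,"x": 0,"y": -0.037,"z": 0.045,"ax": 0,"ay": 0,"az": 0},
  {"hand": 0,"x": 0,"y": -0.046,"z": 0.062,"ax": 0,"ay": 0,"az": 0},
  {"hand": 0,"x": 0,"y": -0.053,"z": 0.08,"ax": 0,"ay": 0,"az": 0},
  {"hand": 0,"x": 0,"y": -0.058,"z": 0.098,"ax": 0,"ay": 0,"az": 0},
  {"hand": 0,"x": 0,"y": -0.062,"z": 0.117,"ax": 0,"ay": 0,"az": 0},
  {"hand": 0,"x": 0,"y": -0.063,"z": 0.136,"ax": 0,"ay": 0,"az": 0},
])

```text
t: 39.92
tool_pos: [0.3703, -0.272, 0.2322]
orientation: [-2.615, -1.733, -0.004]
force: [3.7, 6.8, 2.6]
opening: 0.0092
gripper_force: 25.0
```

carry_out([
  {"hand": 0,"x": 0,"y": 0,"z": 0.002,"ax": 0,"ay": 0,"az": 0},
  {"hand": 0,"x": 0,"y": 0,"z": 0.002,"ax": 0,"ay": 0,"az": 0},
  {"hand": 0,"x": 0,"y": 0,"z": 0.002,"ax": 0,"ay": 0,"az": 0},
])

```text
t: 40.3
tool_pos: [0.3703, -0.2721, 0.2302]
orientation: [-2.614, -1.733, -0.004]
force: [3.0, 5.5, -2.8]
opening: 0.009
gripper_force: 25.0
```

carry_out([
  {"hand": 0,"x": 0,"y": 0,"z": 0.003,"ax": 0,"ay": 0,"az": 0},
  {"hand": 0,"x": 0,"y": 0,"z": 0.005,"ax": 0,"ay": 0,"az": 0},
  {"hand": 0,"x": 0,"y": 0,"z": 0.005,"ax": 0,"ay": 0,"az": 0},
])

```text
t: 40.67
tool_pos: [0.3703, -0.2726, 0.2285]
orientation: [-2.614, -1.733, -0.002]
force: [-13.2, 15.8, 34.2]
opening: 0.0092
gripper_force: 25.0
```

carry_out([
  {"hand": 32,"x": 0,"y": 0,"z": 0,"ax": 0,"ay": 0,"az": 0},
  {"hand": 32,"x": 0,"y": 0,"z": 0,"ax": 0,"ay": 0,"az": 0},
  {"hand": 32,"x": 0,"y": 0,"z": 0,"ax": 0,"ay": 0,"az": 0},
  {"hand": 32,"x": 0,"y": 0,"z": -0.03,"ax": 0,"ay": 0,"az": 0},
  {"hand": 32,"x": 0,"y": 0,"z": -0.08,"ax": 0,"ay": 0,"az": 0},
  {"hand": 32,"x": 0,"y": 0,"z": -0.134,"ax": 0,"ay": 0,"az": 0},
  {"hand": 32,"x": 0,"y": 0,"z": -0.134,"ax": 0,"ay": 0,"az": 0},
  {"hand": 32,"x": 0,"y": 0,"z": -0.134,"ax": 0,"ay": 0,"az": 0},
])

```text
t: 41.68
tool_pos: [0.3702, -0.2734, 0.3593]
orientation: [-2.616, -1.734, -0.001]
force: [-0.8, 0.6, -0.9]
opening: 0.0297
gripper_force: 0.0
```

```bash
python3 - <<'E'
from h import *
seq()
snap('wrist','w11')
for f in('w1','w11'):
    s=load(f); print(f,[pt(s,314,v)[2].round(4) for v in(190,210,230,250,270)],[pt(s,u,v)[2].round(4) for u in(420,500) for v in(120,180,240)])
p,im,d=snap('top','top9')
s0,s1=load('top0'),load('top9')
P=lambda s:np.array([(pt(s,u,v)-HINGE)@np.stack([X,Z],1) for u in range(420,490,3) for v in range(245,310,3)])
for s in(s0,s1):
    q=P(s); k=(q[:,0]<-.015)&(q[:,0]>-.12)&(abs(q[:,1])<.03); print(k.sum(),np.polyfit(q[k,0],q[k,1],1))
E
```

```text
t 41.67 grasp [ 0.3701 -0.2729  0.1923] F [-0.8  0.6 -0.9] open 0.0297
w1 [np.float64(0.0747), np.float64(0.0748), np.float64(0.0746), np.float64(0.0749), np.float64(0.0743)] [np.float64(0.0731), np.float64(0.073), np.float64(0.073), np.float64(0.0725), np.float64(0.0719), np.float64(0.0715)]
w11 [np.float64(0.0706), np.float64(0.0704), np.float64(0.0704), np.float64(0.0701), np.float64(0.0706)] [np.float64(0.0709), np.float64(0.071), np.float64(0.0707), np.float64(0.0709), np.float64(0.071), np.float64(0.0704)]
399 [-0.01710542  0.00609961]
319 [0.00048703 0.00584393]
```

View pics/top9.png

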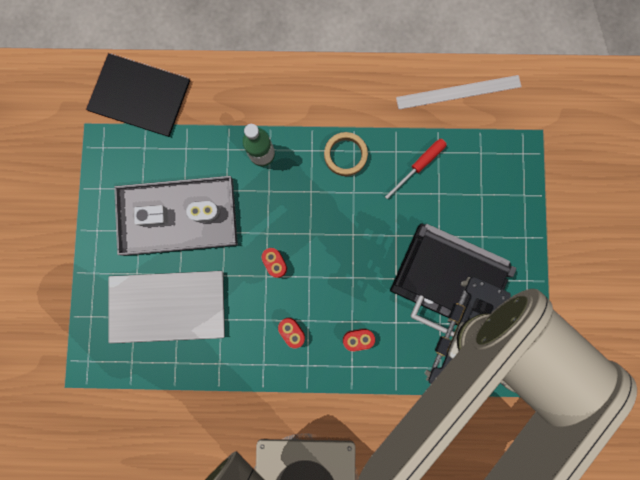

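The screen is flat (slope 0.0005 rad, against 0.017 at the start). Both castings are in the tray at (149,215) and (201,211), and nothing else has moved. Handing in.

```bash
python3 -c "
from plant import robot
print(robot.close_job())"
```

```text
the job is handed in; nothing more can be done
None
```

Job handed in at about 42 s. The scale was zeroed empty, the head and the clamp (the only two castings there) were weighed with the keys pressed square, bar, cross, and both now lie flat in the tray, with the screen shut and the tape, bottle and screwdriver where they were.

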